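# Refit the access panel of a kiln's wiring box and hold it shut

## Task

Refit the access panel of the kiln's wiring box: pick up the loose metal panel by its handle and lean it on the box's sloping face, standing squarely on the ledge and covering the opening, and let go of it. Then turn the quarter-turn fastener above it until its slot lines up with the two marks and its tab points straight down over the panel. Last, press the panel flush against the frame, squeezing its sprung seal, and finish while still holding it pressed there for the screws to be put in; leave everything else on the table where it is.

Things in the scene. Friction and masses are not known exactly. Their poses are not given: they have to be found in the camera images.
- panel: loose aluminium access panel, 130 (its x) x 180 (y) x 5 thick, about 0.33 kg, lying flat on the table left or right of the box. Origin: centre of its underside; z points out of the handle side. Handle: a bar at the panel's centre, 14 wide (x), 70 long (y), its flat top 45 above the underside. The same turned half round, so it fits either way
- face: sloping face of the fixed grey wiring box (240 wide, 138 high), 30 degrees from level, facing the robot; position and yaw vary. Origin: on the face plane at the centre of the panel's seat, 75 above the table. x up the slope, y left along the face (level), z out of the face. The face runs x -85 to 125, y -120 to 120; opening x -45 to 38, y -75 to 75
- ledge (a point): middle of the ledge's upper side, on the face plane (axes as face, at its x = -65). The ledge is a steel strip 8 wide, 160 long, standing 14 out of the face; the panel's 180 mm lower edge stands on it. The seated panel's origin is then at x = 0, y = 0 of face, its x along the face's x either way round
- seal (a joint): travel in m of the sprung black seal strip (10 x 100) on the face at x = 53. 0: 6 mm proud, and the leaning panel rests on it, tilted 0.052 rad off the face, origin 3.4 mm off it; 0.006: level with the face. Spring 3.5 N at 0, 6.1 N at 6 mm: pressing the panel flush takes about 8 N on the top of the handle, less higher up; it springs back when let go
- turn (a joint): angle in rad of the steel quarter-turn fastener, axis along the face's z at face x = 99, y = 0. 0: tab along the face's +y; pi/2: aligned, tab down the slope over the panel. Grows anticlockwise seen from outside; starts at 0 to 0.3, friction 0.05 N m, hard stop at 1.66. Tab 16 wide, reaches 54 from the axis, 16 to 20 out of the face: clears the leaning panel and does not press it
- fastener_head (a point): grip point on the fastener's axis, 46 out of the face; turns with it. The head is an upright bar 12 thick (point x), 36 long (point y, along the tab), standing from 20 to 58 out of the face (point z), with a slot along its top. Two dark marks on the face, above and below it at face y = 0, show where the slot must point
- slab: bystander: flat white ceramic kiln shelf, 120 x 150 x 15, no handle; origin at the centre of its underside
- pot: bystander: terracotta pot, 96 across, 85 tall; origin at the centre of its underside
- bowl: bystander: unglazed bowl, 120 across, 50 tall; origin at the centre of its underside
- post: bystander: upright white ceramic kiln post, 32 across, 60 tall; origin at the centre of its underside
- post_b: bystander: upright white ceramic kiln post, 32 across, 40 tall; origin at the centre of its underside
- jar: bystander: grey plastic jar, 66 across, 85 tall; origin at the centre of its underside
- driver: bystander: screwdriver lying on the table between the robot and the box, about 170 long
- saucers: bystander: stack of unglazed saucers, 112 across, 44 tall; origin at the centre of its underside
Things that resemble listed ones, but are neither listed nor needed, are in the scene too. Leave any orange look-alike of the panel alone.

How it is judged:
By the outcome, as a careful person would: the job done as asked, in the order asked, and still so for the second after the job is handed in, while the arm keeps its last pose, push and grip.
It also fails if it takes over 72 s, if anything falls off the work surface, if the arm or the gripper's body presses on something with over 40 N, if the wrist force passes 120 N, or if a joint passes its speed limit or range.

## Robot

A 7-joint arm with a two-finger parallel gripper is mounted at the origin on the work surface. World frame = base frame: x ahead of the robot, y to its left, z up, the work surface at z = 0. Lengths are in m, angles in rad, forces in N, time in s.
With the tool pointing down it reaches from about 0.4 to 0.875 m from the base axis. Payload 19.3 kg.
Tool frame: the origin (TCP) lies at the very end of the fingers, on their centre line; the grasp point (between the pads) lies 19 mm behind it; z points along the fingers, y is the direction in which the jaws open and shut (so a half turn about z gives the same grasp; the last joint's range is limited). The gripper opens to 85 mm and grips with 20 to 120 N. Pads are 22 mm wide; open, the fingers measure 114 mm over their backs; the gripper's body (76 mm by 85 mm) begins 54 mm behind the grasp point. The pads swing forward as they close: fully open they stand 13 mm farther back than shut.
Start: joints at [-1.386, 0.521, -0.036, 1.599, 0.021, 1.021, -0.113], TCP at [0.158, 0.605, 0.231] pointing down, gripper open.
Joint ranges: [-2.91, 2.91], [-0.3, 2.13], [-1.5, 1.42], [0.17, 2.43], [-1.26, 4.41], [0.16, 1.93], [-2.52, 2.52]. Speed limits (rad/s): [1.89, 1.89, 2.39, 2.39, 3.01, 3.01, 3.01].

## Interface

Orientations are given as [roll, pitch, yaw] about the fixed x, y, z axes, in that order (R = Rz(yaw) Ry(pitch) Rx(roll)).
In Python, from workcell import bot gives the robot as it stands.
- The arm moves only by the tool carry_out, never from a script. Its argument "targets" is a list of rows, each a list of 7 numbers: the shift along the tool's x, y, z in mm, then the turn, a rotation vector about the tool's x, y, z in units of 6 degrees (1.0 is 6 degrees), then the closure in counts, from 0 (fully open) to 255 (shut). A call has 1 to 5 rows; each row shifts and turns the commanded pose from where the row before left it, along the tool's axes as they then stand; what a row does not reach is not made up. A row lasts 1/12 s, in which the tool goes at most 41.7 mm and 7.16 degrees, less where a joint would pass 70% of its speed; a pose out of reach is approached as far as the arm can. A call is refused whole if a number of a shift passes 41.7 or a number of a turn 1, either way. A call with a gripper value outside its range is refused whole. The fingers move at their own pace and stop on an object; "force" is the grip in N (left out, the last holds). Time passes only in rows, so rows that do not move let the fingers close. It gives the time, the measured TCP pose, the force and the opening at its end, in the units of the state.
- bot.observe(): the state, without advancing time (a new reading comes with each control period).
- bot.grab_frame(name): name is "scene" or "side" or "wrist"; returns a dict with "color" (420x560x3 uint8, red, green, blue), "z_map" (420x560 float32, m along the optical axis (not along the pixel's ray), 0 where there is no reading), "K" (3x3 intrinsics, pixels), "cam_to_world" (4x4, takes a point from camera to world coordinates); the wrist camera has in their place "T_tool_cam" (4x4, takes a point from camera to tool coordinates, whose origin is the TCP and whose axes are the flange's). Camera axes: x right, y down, z forward; pixel columns grow to the right and rows downward; lengths in m; the calibration is good to about 2 mm. A picture is of the moment at which its call begins: read the wrist's pose just before it.
- bot.job_done(): hands the job in, once; it reports no verdict.
The state is a dict: "clock": time; "qpos": joint angles; "qd": joint speeds; "joint_efforts": joint torques, N m; "position": TCP position; "tool_rot": TCP orientation; "force": force on the tool from outside, world axes, zero at the start; "moment": the same for the moment, N m; "grip_width": finger opening in m.
Only numpy, scipy, OpenCV 4.12 (cv2) and the standard library are available. Lean on these libraries where they do the work, as an engineer would, in place of code of your own. Each camera call takes 0.05 s, during which the arm holds its last target. There are 200 camera calls.

## Working session

There is one attempt and no reset: what is moved stays moved. The work goes in short steps, Python scripts to look and compute and a tool call to move; the robot and the scene stay as the last step left them, time stands still between calls to the robot, and variables do not carry over. Pictures are saved under pics/ and viewed, about 8 in all and at most 12, crops included, and the job is handed in when it is done.

Besides the shell and the picture viewer there is one more tool, called after "Emit:" in YAML: its name, and indented under it one key for each argument. carry_out: Moves the arm, as the interface text tells. Its arguments: {"type":"object","properties":{"targets":{"type":"array","items":{"type":"array","items":{"type":"number"}}},"force":{"type":"number"}},"required":["targets"]}

```bash
mkdir -p pics; ls
python3 - <<'E'
from workcell import bot
import cv2,numpy as np
print(bot.observe())
a=bot.grab_frame("scene");b=bot.grab_frame("side")
for n,f in(("scene",a),("side",b)):
    cv2.imwrite(f"pics/{n}0.png",f["color"][:,:,::-1]); print(f["K"],f["cam_to_world"]); np.savez(f"{n}0.npz",**f)
E
```

```text
pics
{'clock': 0.0, 'qpos': array([-1.38621006,  0.52200666, -0.03632652,  1.6000044 ,  0.02120701,
        1.02113087, -0.11279566]), 'qd': array([ 0.00034604,  0.00010131,  0.00092904, -0.00012278,  0.00032634,
        0.00090936,  0.00091358]), 'joint_efforts': array([-2.20033035e-04, -9.27101684e+01,  1.98020965e+00, -3.69953370e+01,
        1.78658799e-02,  7.89165962e-03, -2.21975858e-05]), 'position': array([0.15747584, 0.60447623, 0.23073163]), 'tool_rot': array([-3.14043218e+00,  9.09685723e-05,  2.88680364e+00]), 'force': array([-0.24812964,  0.17859287,  0.34820075]), 'moment': array([-0.00059621, -0.03033311, -0.00470987]), 'grip_width': 0.0854711554822112}
[[391.63773686   0.         279.71239186]
 [  0.         391.63773686 208.52783513]
 [  0.           0.           1.        ]] [[ 0.61971712  0.48904512 -0.61382861  1.24155724]
 [ 0.7847998  -0.39244875  0.47965951 -0.59475538]
 [-0.00632112 -0.77898578 -0.62700972  0.91107546]
 [ 0.          0.          0.          1.        ]]
[[433.59579828   0.         279.25696289]
 [  0.         433.59579828 216.94935341]
 [  0.           0.           1.        ]] [[ 0.87153418 -0.2375084   0.42897311 -0.04667049]
 [-0.49011757 -0.4480023   0.74771566 -0.93354676]
 [ 0.01459219 -0.86190702 -0.50685636  0.77607298]
 [ 0.          0.          0.          1.        ]]
```

```bash
python3 -c "
import cv2,numpy as np
a=cv2.imread('pics/scene0.png');b=cv2.imread('pics/side0.png')
cv2.imwrite('pics/s0.png',cv2.resize(a,(800,600)));cv2.imwrite('pics/d0.png',cv2.resize(b,(800,600)))"
```

```text
(no output)
```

View pics/s0.png

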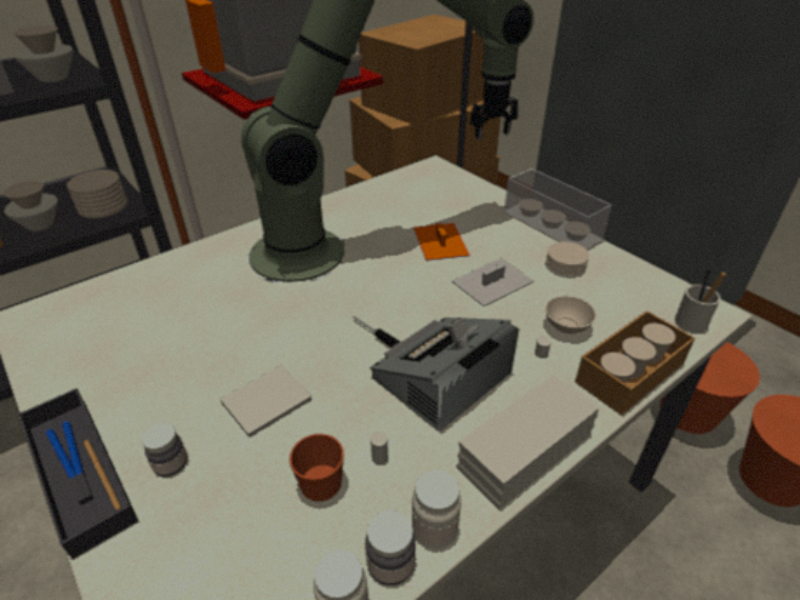

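View pics/d0.png

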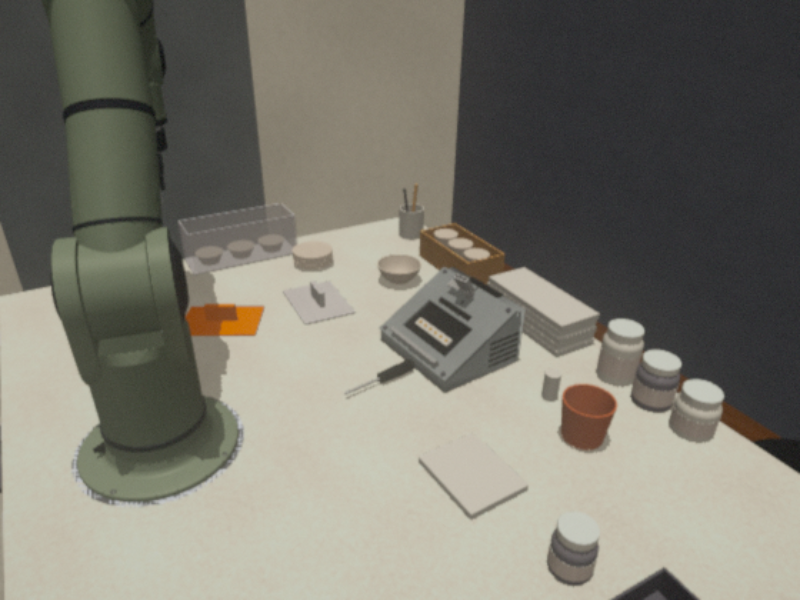

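Scene picture (800x600 px): the loose grey panel with a bar handle is at scene (493,281) and side (318,302). The orange look-alike is at scene (441,240), and the white slab without a handle is at scene (266,398). The grey panel fits the description: aluminium, centre handle, beside the box. The box is at scene (445,355), and the driver lies in front of it.

```bash
cat > h.py <<'E'
import numpy as np,cv2
from scipy.spatial.transform import Rotation as R
def pts(f,T=None):
    z=f["z_map"];K=f["K"];v,u=np.mgrid[:z.shape[0],:z.shape[1]]
    P=np.stack([(u-K[0,2])*z/K[0,0],(v-K[1,2])*z/K[1,1],z],-1)
    T=f["cam_to_world"] if T is None else T
    W=P@T[:3,:3].T+T[:3,3]; W[z==0]=np.nan
    return W
def rt(p,rpy):
    T=np.eye(4);T[:3,:3]=R.from_euler('xyz',rpy).as_matrix();T[:3,3]=p;return T
E
python3 - <<'E'
from h import *
np.set_printoptions(precision=3,suppress=True)
for n,pt in(("scene",dict(handle=(493,275),panel=(515,282),face=(480,330),face2=(395,375),bowl=(570,318),postb=(543,346),driver=(385,336),drivertip=(356,320),fast=(460,330),orange=(430,250))),("side",dict(handle=(318,290),panel=(305,305),panel2=(335,305),face=(415,305),face2=(490,335),face3=(445,360),fast=(462,287),drv=(400,369),drvtip=(350,394)))):
    f=dict(np.load(n+"0.npz"));W=pts(f)
    for k,(u,v) in pt.items():
        u=int(u*.7);v=int(v*.7);print(n,k,np.nanmedian(W[v-1:v+2,u-1:u+2].reshape(-1,3),0))
a=cv2.imread('pics/scene0.png')[160:310,240:420];b=cv2.imread('pics/side0.png')[170:290,190:380]
cv2.imwrite('pics/crop0.png',np.vstack([cv2.resize(a,(480,400))[:300*400//400],cv2.resize(b,(480,303))])[:600] if 0 else np.hstack([cv2.resize(a,(400,333)),cv2.resize(b,(400,333))]))
E
```

```text
scene handle [0.455 0.333 0.029]
scene panel [0.491 0.384 0.003]
scene face [0.653 0.082 0.117]
scene face2 [ 0.605 -0.114  0.068]
scene bowl [0.68  0.376 0.009]
scene postb [0.722 0.218 0.038]
scene driver [ 0.462 -0.032  0.024]
scene drivertip [ 0.356 -0.039  0.002]
scene fast [0.658 0.014 0.16 ]
scene orange [0.234 0.304 0.004]
side handle [0.443 0.329 0.044]
side panel [0.411 0.338 0.005]
side panel2 [0.477 0.302 0.006]
side face [0.585 0.099 0.08 ]
side face2 [ 0.643 -0.107  0.099]
side face3 [ 0.553 -0.078  0.05 ]
side fast [0.651 0.016 0.153]
side drv [ 0.477 -0.031  0.022]
side drvtip [ 0.357 -0.033  0.002]
```

View pics/crop0.png

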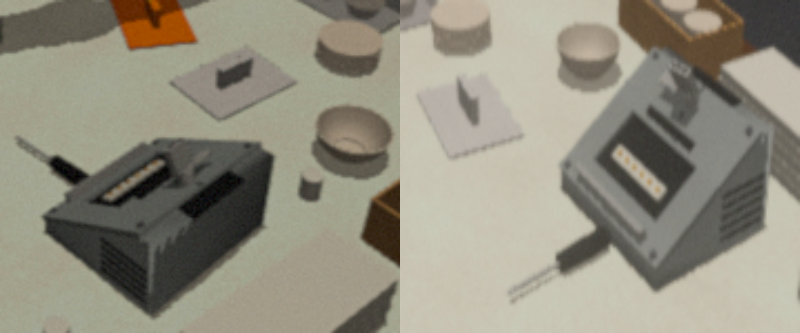

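The enlarged crop confirms it: the grey panel with a bar handle stands at left-crop (233,75) / right-crop (468,110). The tab and head are at right-crop (682,85), with the ledge along the face's lower edge. Next I move the wrist camera over the panel.

Emit:
carry_out:
  targets:
    - [-35,-19,-7,0,0,0,0]
    - [-35,-19,-7,0,0,0,0]
    - [-35,-19,-7,0,0,0,0]
    - [-35,-19,-7,0,0,0,0]
    - [-35,-19,-7,0,0,0,0]

```text
clock: 0.52
position: [0.3039, 0.4671, 0.2664]
tool_rot: [-3.141, -0.0, 2.887]
force: [0.3, 0.3, -0.6]
grip_width: 0.0853
```

Emit:
carry_out:
  targets:
    - [-35,-19,-7,0,0,0,0]
    - [-35,-19,-7,0,0,0,0]
    - [-35,-19,-7,0,0,0,0]
    - [-35,-19,-7,0,0,0,0]
    - [-35,-19,-7,0,0,0,0]

```text
clock: 0.93
position: [0.4494, 0.331, 0.3016]
tool_rot: [-3.141, -0.0, 2.887]
force: [0.1, 0.2, -0.2]
grip_width: 0.0855
```

Run:
```python
from workcell import bot
from h import *
np.set_printoptions(precision=4,suppress=True)
s=bot.observe();f=bot.grab_frame("wrist");np.savez("w1.npz",pos=s["position"],rot=s["tool_rot"],**f)
print(s["position"],s["tool_rot"],s["qpos"]);print(f["K"],f["T_tool_cam"])
cv2.imwrite("pics/w1.png",cv2.resize(f["color"][:,:,::-1],(800,600)))
```

```text
[0.4494 0.331  0.3016] [-3.1415 -0.0001  2.8868] [-0.7968  0.3458  0.0743  1.695  -0.0282  1.102   0.6019]
[[360.6608   0.     287.3769]
 [  0.     360.6608 209.1299]
 [  0.       0.       1.    ]] [[ 0.0001 -0.9502 -0.3116  0.0812]
 [ 1.     -0.0001  0.0006  0.0023]
 [-0.0006 -0.3116  0.9502 -0.1442]
 [ 0.      0.      0.      1.    ]]
```

View pics/w1.png

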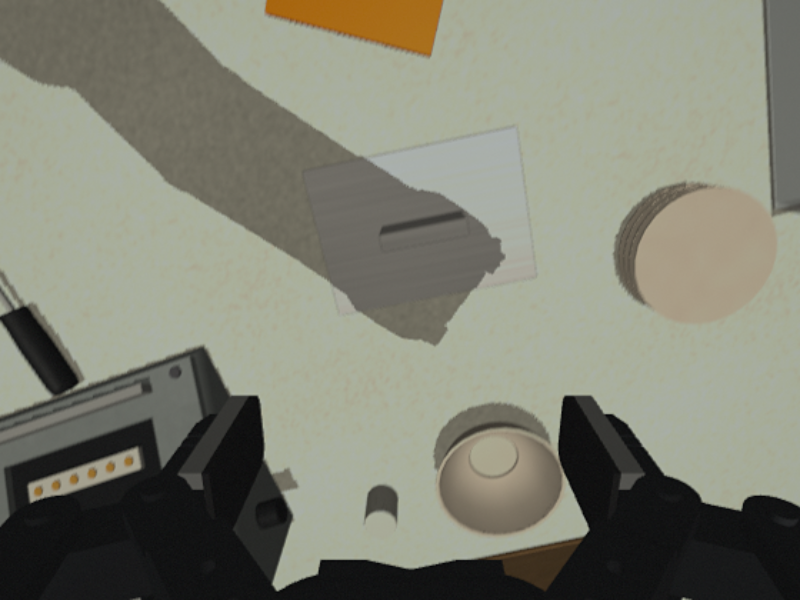

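Wrist picture: the panel's corners are at (303,172), (516,127), (537,277) and (340,315). The handle top runs about (382,240) to (467,222). The box's left end is at lower left, and the bowl, post_b and saucers stand around the panel with room to spare.

```bash
cat >> h.py <<'E'
def ray(f,T,u,v,n=(0,0,1),c=0.0):
    "pixel (full-res) meets plane n.p=c"
    d=T[:3,:3]@[(u-f["K"][0,2])/f["K"][0,0],(v-f["K"][1,2])/f["K"][1,1],1];o=T[:3,3];n=np.array(n)
    return o+d*(c-n@o)/(n@d)
def frame_fit(W,guess_n,guess_p,w=.1):
    pass
E
python3 - <<'E'
from h import *
np.set_printoptions(precision=4,suppress=True)
f=dict(np.load("w1.npz"));T=rt(f["pos"],f["rot"])@f["T_tool_cam"]
C=np.array([ray(f,T,u*.7-.15,v*.7-.15,c=.005) for u,v in[(303,172),(516,127),(537,277),(340,315)]])
print(C,C.mean(0))
e=(C[1]-C[0]+C[2]-C[3]);print("sides",np.linalg.norm(np.roll(C,-1,0)-C,axis=1),"long yaw",np.degrees(np.arctan2(e[1],e[0])))
W=pts(f,T)
# handle top points
m=(np.linalg.norm(W[...,:2]-C.mean(0)[:2],axis=-1)<.06)&(W[...,2]>.035)&(W[...,2]<.06)
P=W[m];r=cv2.minAreaRect(P[:,:2].astype(np.float32)*1000);print("wrist handle",m.sum(),np.median(P,0),r)
m=(np.linalg.norm(W[...,:2]-C.mean(0)[:2],axis=-1)<.05)&(W[...,2]<.015);print("panel z",np.median(W[m][:,2]), "table",np.median(W[(np.abs(W[...,0]-.32)<.02)&(np.abs(W[...,1]-.33)<.03)][:,2]))
for n in("scene","side"):
    g=dict(np.load(n+"0.npz"));W=pts(g)
    m=(np.linalg.norm(W[...,:2]-C.mean(0)[:2],axis=-1)<.06)&(W[...,2]>.035)&(W[...,2]<.06);P=W[m];print(n,m.sum(),P.mean(0),P[:,2].max())
    # face: points near (.61,0), fit plane by ransac with 30deg slope
    m=(np.abs(W[...,0]-.6)<.12)&(np.abs(W[...,1])<.13)&(W[...,2]>.04)&(W[...,2]<.135)
    P=W[m];best=0;rng=np.random.default_rng(0)
    for _ in range(2000):
        a,b,c=P[rng.choice(len(P),3,0)];nn=np.cross(b-a,c-a);l=np.linalg.norm(nn)
        if l<1e-4: continue
        nn/=l;nn*=np.sign(nn[2])
        if abs(nn[2]-np.cos(np.pi/6))>.06: continue
        k=np.abs((P-a)@nn)<.0025
        if k.sum()>best:best=k.sum();K=k
    Q=P[K];c=Q.mean(0);nn=np.linalg.svd(Q-c)[2][2];nn*=np.sign(nn[2])
    print(n,best,len(P),"n",nn,"d",nn@c,"slope",np.degrees(np.arccos(nn[2])),"yaw",np.degrees(np.arctan2(-nn[1],-nn[0])),c)
    np.savez(n+"plane.npz",n=nn,d=nn@c)
E
```

```text
[[0.381  0.2587 0.005 ]
 [0.3907 0.4372 0.005 ]
 [0.5197 0.4312 0.005 ]
 [0.51   0.2514 0.005 ]] [0.4503 0.3446 0.005 ]
sides [0.1788 0.1292 0.1801 0.1292] long yaw 86.88827255257692
wrist handle 878 [0.4475 0.3455 0.0466] ((448.60491943359375, 345.2033386230469), (69.83113098144531, 14.453099250793457), 86.87835693359375)
panel z 0.006910592582335867 table 0.001755048473973564
scene 71 [0.4518 0.3375 0.0428] 0.04812875014397988
scene 1234 3113 n [-0.4979 -0.0464  0.866 ] d -0.22814990448667147 slope 30.000918881669357 yaw 5.3192526365603054 [ 0.6212 -0.0123  0.093 ]
side 61 [0.4473 0.3382 0.0437] 0.049182496411451004
side 1884 4146 n [-0.5011 -0.0487  0.864 ] d -0.2301352569399129 slope 30.231536612355978 yaw 5.54840848269658 [ 0.6145 -0.0055  0.0898]
```

Emit:
carry_out:
  targets:
    - [-25,-28,-10,0,0,0,0]
    - [-25,-28,-10,0,0,0,0]
    - [-25,-28,-10,0,0,0,0]
    - [-25,-28,-10,0,0,0,0]
    - [-25,-28,-10,0,0,0,0]

```text
clock: 1.4
position: [0.5344, 0.164, 0.3517]
tool_rot: [-3.141, -0.0, 2.887]
force: [-0.1, 0.5, -0.4]
grip_width: 0.0859
```

Emit:
carry_out:
  targets:
    - [-25,-28,-10,0,0,0,0]
    - [-25,-28,-10,0,0,0,0]
    - [-25,-28,-10,0,0,0,0]
    - [-25,-28,-10,0,0,0,0]
    - [-25,-28,-10,0,0,0,0]

```text
clock: 1.82
position: [0.6201, -0.0029, 0.4017]
tool_rot: [-3.142, -0.0, 2.887]
force: [-0.1, 1.4, -0.3]
grip_width: 0.0854
```

Run:
```python
from workcell import bot
from h import *
np.set_printoptions(precision=4,suppress=True)
s=bot.observe();f=bot.grab_frame("wrist");np.savez("w2.npz",pos=s["position"],rot=s["tool_rot"],**f)
print(s["position"],s["tool_rot"],s["qpos"])
cv2.imwrite("pics/w2.png",cv2.resize(f["color"][:,:,::-1],(800,600)))
```

```text
[ 0.6201 -0.0029  0.4017] [-3.1415 -0.0003  2.8869] [-0.2476  0.4025  0.2366  1.3745 -0.0937  1.3759  1.3051]
```

View pics/w2.png

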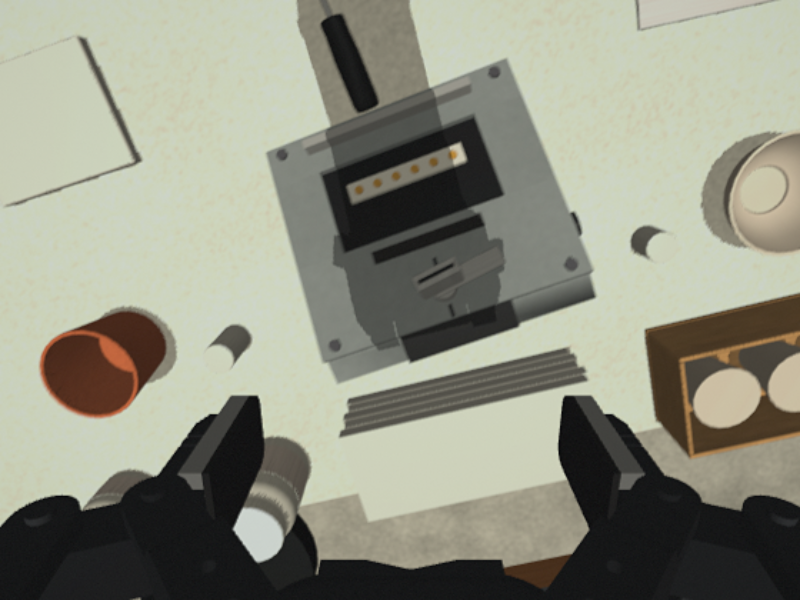

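Wrist picture over the box: the face corners are at (267,152), (507,59), (593,270) and (323,361). The opening's corners are at (323,174), (472,116), (503,193) and (345,251), and the ledge runs (305,150)–(470,86). The fastener head is near (437,278), with its tab pointing to +y (500,255).

Run:
```python
from h import *
np.set_printoptions(precision=4,suppress=True)
f=dict(np.load("w2.npz"));T=rt(f["pos"],f["rot"])@f["T_tool_cam"];W=pts(f,T)
poly=np.array([(285,160),(500,75),(575,262),(520,285),(340,345)])*.7
m=np.zeros(W.shape[:2],np.uint8);cv2.fillPoly(m,[poly.astype(int)],1)
P=W[(m>0)&np.isfinite(W[...,0])];n0=np.array([-.4995,-.0475,.865]);d=P@n0
h=np.histogram(d,np.arange(-.26,-.15,.002));c0=h[1][h[0].argmax()]+.001
for _ in range(4):
    Q=P[np.abs(P@n0-c0)<.003];c=Q.mean(0);n0=np.linalg.svd(Q-c,full_matrices=False)[2][2];n0*=np.sign(n0[2]);c0=n0@c
print("n",n0,"d",c0,len(Q),"slope",np.degrees(np.arccos(n0[2])),"yaw",np.degrees(np.arctan2(-n0[1],-n0[0])))
# ray intersections on plane
for c0 in (c0,c0-.0015):
  r=lambda L:np.array([ray(f,T,u*.7-.15,v*.7-.15,n0,c0) for u,v in L])
  F=r([(267,152),(507,59),(593,270),(323,361)]);O=r([(323,174),(472,116),(503,193),(345,251)])
  for name,C,dx,dy in(("face",F,[-85,-85,125,125],[-120,120,120,-120]),("open",O,[-45,-45,38,38],[-75,75,75,-75])):
    L=np.stack([dx,dy,[0]*4],1)/1000
    rot,_=R.align_vectors(C-C.mean(0),L-L.mean(0));o=C.mean(0)-rot.apply(L.mean(0))
    print(name,"org",o,"yaw/pitch",rot.as_euler('ZYX',True),"sides",np.linalg.norm(np.roll(C,-1,0)-C,axis=1))
```

```text
n [-0.5007 -0.0481  0.8643] d -0.22846089927323351 15614 slope 30.195789838105085 yaw 5.484568285519769
face org [0.5884 0.0077 0.077 ] yaw/pitch [  5.2708 -30.1956   0.1075] sides [0.2387 0.2086 0.2386 0.2089]
open org [0.5886 0.0076 0.077 ] yaw/pitch [  5.8071 -30.1954  -0.1622] sides [0.1455 0.0789 0.1475 0.0785]
face org [0.5887 0.0077 0.0753] yaw/pitch [  5.2708 -30.1956   0.1075] sides [0.2396 0.2093 0.2395 0.2097]
open org [0.5887 0.0076 0.0754] yaw/pitch [  5.8071 -30.1954  -0.1622] sides [0.146  0.0792 0.148  0.0788]
```

```bash
cat >> h.py <<'E'
FACE=np.eye(4);FACE[:3,3]=[.5887,.0077,.075];FACE[:3,:3]=R.from_euler('ZY',[5.45,-30.1],True).as_matrix()
def rows(T0,T1,N=None):
    "constant row repeated N times from T0 to T1: mm, 6-degree units"
    D=np.linalg.inv(T0)@T1;w=R.from_matrix(D[:3,:3]).as_rotvec()
    for N in ([N] if N else range(1,80)):
        S=sum(R.from_rotvec(w*k/N).as_matrix() for k in range(N));d=np.linalg.solve(S,D[:3,3])*1000;u=np.degrees(w)/N/6
        if np.linalg.norm(d)<=41 and np.abs(u).max()<=1 and np.linalg.norm(u)<1.15:break
    return N,np.round(d,2),np.round(u,3)
def now():
    from workcell import bot
    s=bot.observe();return s,rt(s["position"],s["tool_rot"])
def face_tool(x,y,z,turn=0,base=1):
    "TCP at face (x,y,z), tool z into the face, tool y along -x... turned by `turn` about face z"
    M=np.eye(4);M[:3,:3]=R.from_euler('z',turn).as_matrix()@np.array([[0,-1,0],[-1,0,0],[0,0,-1]]).T*1.0
    # columns: tool x = +y face, tool y = +x? set explicitly
    X=np.array([0,1.,0])*base;Z=np.array([0,0,-1.]);Y=np.cross(Z,X)
    M[:3,:3]=R.from_euler('z',turn).as_matrix()@np.stack([X,Y,Z],1);M[:3,3]=[x,y,z]
    return FACE@M
E
python3 - <<'E'
from h import *
np.set_printoptions(precision=4,suppress=True)
s,T=now()
H=rt([.4495,.345,.14],[np.pi,0,np.radians(86.88)])
print("to hover",rows(T,H))
for y in(1,-1):print(face_tool(0,0,.1,0,y)[:3,:3])
f=dict(np.load("w2.npz"));Tc=rt(f["pos"],f["rot"])@f["T_tool_cam"];W=pts(f,Tc)
L=(W-FACE[:3,3])@FACE[:3,:3]
for lo,hi in((.05,.066),(.012,.024)):
    m=(np.abs(L[...,0]-.099)<.06)&(L[...,1]>-.03)&(L[...,1]<.06)&(L[...,2]>lo)&(L[...,2]<hi)
    r=cv2.minAreaRect(L[m][:,:2].astype(np.float32)*1000);print(lo,m.sum(),np.median(L[m],0),r)
for name,fn in(("scene","scene0.npz"),("side","side0.npz")):
    g=dict(np.load(fn));L2=(pts(g)-FACE[:3,3])@FACE[:3,:3]
    m=(np.abs(L2[...,0]-.099)<.06)&(np.abs(L2[...,1])<.06)&(L2[...,2]>.052)&(L2[...,2]<.066);print(name,m.sum(),L2[m].mean(0) if m.any() else 0)
E
```

```text
to hover (14, array([29.83,  6.79, 18.73]), array([-0.   ,  0.003,  0.93 ]))
[[-0.095   0.8612  0.4992]
 [ 0.9955  0.0822  0.0476]
 [ 0.      0.5015 -0.8652]]
[[ 0.095  -0.8612  0.4992]
 [-0.9955 -0.0822  0.0476]
 [ 0.     -0.5015 -0.8652]]
0.05 437 [0.1006 0.001  0.0599] ((99.24762725830078, 0.85504150390625), (12.409029006958008, 35.67774200439453), 8.331157684326172)
0.012 517 [0.0965 0.0326 0.0217] ((96.95775604248047, 22.999755859375), (17.879011154174805, 63.82777786254883), 11.742276191711426)
scene 38 [ 0.1015 -0.0071  0.0567]
side 42 [ 0.098  -0.003   0.0576]
```

Fastener start angle is about 0.15 rad. Moving to hover above the handle.

Emit:
carry_out:
  targets:
    - [30,7,18.5,0,0,0.93,0]
    - [30,7,18.5,0,0,0.93,0]
    - [30,7,18.5,0,0,0.93,0]
    - [30,7,18.5,0,0,0.93,0]
    - [30,7,18.5,0,0,0.93,0]

```text
clock: 2.28
position: [0.4993, 0.0948, 0.3079]
tool_rot: [-3.141, -0.0, 2.394]
force: [0.8, 0.8, -0.3]
grip_width: 0.0854
```

Emit:
carry_out:
  targets:
    - [30,7,18.5,0,0,0.93,0]
    - [30,7,18.5,0,0,0.93,0]
    - [30,7,18.5,0,0,0.93,0]
    - [30,7,18.5,0,0,0.93,0]
    - [30,7,18.5,0,0,0.93,0]

```text
clock: 2.7
position: [0.4396, 0.2359, 0.2156]
tool_rot: [-3.142, -0.0, 1.908]
force: [1.1, 0.0, 0.9]
grip_width: 0.0858
```

Emit:
carry_out:
  targets:
    - [30,7,18.5,0,0,0.93,0]
    - [30,7,18.5,0,0,0.93,0]
    - [30,7,18.5,0,0,0.93,0]
    - [30,7,18.5,0,0,0.93,0]
    - [0,0,0,0,0,0,0]

```text
clock: 3.12
position: [0.4427, 0.3623, 0.1382]
tool_rot: [-3.139, 0.002, 1.523]
force: [-0.8, 0.1, 0.1]
grip_width: 0.0857
```

Run:
```python
from workcell import bot
from h import *
np.set_printoptions(precision=4,suppress=True)
s,T=now();f=bot.grab_frame("wrist")
print(s["position"],s["tool_rot"],s["qpos"])
W=pts(f,T@f["T_tool_cam"]);m=(np.abs(W[...,0]-.45)<.05)&(np.abs(W[...,1]-.345)<.06)&(W[...,2]>.035)&(W[...,2]<.06)
r=cv2.minAreaRect(W[m][:,:2].astype(np.float32)*1000);print(m.sum(),r,np.median(W[m],0))
H=rt([.4495,.345,.017],[np.pi,0,np.radians(86.88)]);print(rows(T,H))
```

```text
[0.4427 0.3623 0.1382] [-3.1386  0.0018  1.5225] [-1.0034  0.5787  0.3046  1.8349 -0.2399  0.7672 -0.6195]
1894 ((448.3343200683594, 345.1673583984375), (70.24573516845703, 13.994891166687012), 87.26918029785156) [0.4481 0.3493 0.0466]
(3, array([-5.6 ,  2.63, 40.4 ]), array([-0.009,  0.006,  0.02 ]))
```

Emit:
carry_out:
  targets:
    - [-17,6.5,25,0,0,0,0]
    - [0,0,0,0,0,0,0]

```text
clock: 3.33
position: [0.4503, 0.336, 0.1146]
tool_rot: [-3.14, 0.004, 1.522]
force: [0.3, -2.8, -1.2]
grip_width: 0.0854
```

Emit:
carry_out:
  targets:
    - [0,0,30,0,0,0,0]
    - [0,0,35,0,0,0,0]
    - [0,0,30,0,0,0,0]
    - [0,0,0,0,0,0,0]

```text
clock: 3.67
position: [0.4485, 0.3376, 0.0183]
tool_rot: [-3.137, 0.005, 1.523]
force: [-0.8, -1.1, -0.8]
grip_width: 0.0855
```

Emit:
carry_out:
  targets:
    - [7.5,0,0,0,0,0,0]
    - [0,0,1,0,0,0,0]

```text
clock: 3.83
position: [0.4518, 0.3491, 0.0233]
tool_rot: [3.14, -0.002, 1.524]
force: [-0.0, -0.2, 0.2]
grip_width: 0.0855
```

Emit:
carry_out:
  force: 60
  targets:
    - [0,0,0,0,0,0,120]
    - [0,0,0,0,0,0,200]
    - [0,0,0,0,0,0,255]
    - [0,0,0,0,0,0,255]
    - [0,0,0,0,0,0,255]

```text
clock: 4.25
position: [0.4511, 0.3474, 0.0218]
tool_rot: [3.141, -0.0, 1.523]
force: [0.6, 0.2, 0.8]
grip_width: 0.0256
```

Emit:
carry_out:
  targets:
    - [0,0,0,0,0,0,255]
    - [0,0,0,0,0,0,255]
    - [0,0,0,0,0,0,255]
    - [0,0,0,0,0,0,255]

```text
clock: 4.58
position: [0.4509, 0.3475, 0.0217]
tool_rot: [-3.141, -0.0, 1.523]
force: [-2.4, -0.8, 9.6]
grip_width: 0.013
```

Run:
```python
from h import *
np.set_printoptions(precision=4,suppress=True)
s,T=now();print(s["position"],s["tool_rot"],s["grip_width"],s["force"])
```

```text
[0.4509 0.3475 0.0217] [-3.1415 -0.0003  1.5231] 0.012997945024735192 [-2.4082 -0.818   9.5922]
```

Emit:
carry_out:
  targets:
    - [0,0,-10,0,0,0,255]
    - [0,0,-20,0,0,0,255]
    - [0,0,-30,0,0,0,255]
    - [0,0,-40,0,0,0,255]
    - [0,0,-40,0,0,0,255]

```text
clock: 5.0
position: [0.4504, 0.3466, 0.1628]
tool_rot: [-3.141, 0.001, 1.523]
force: [0.6, 1.4, -3.9]
grip_width: 0.013
```

Emit:
carry_out:
  targets:
    - [0,0,-40,0,0,0,255]
    - [0,0,-30,0,0,0,255]
    - [0,0,0,0,0,0,255]
    - [0,0,0,0,0,0,255]

```text
clock: 5.33
position: [0.4512, 0.3476, 0.233]
tool_rot: [3.14, -0.002, 1.523]
force: [0.1, -0.4, -3.9]
grip_width: 0.0129
```

```bash
cat >> h.py <<'E'
G=np.eye(4);G[:3,:3]=[[0,1,0],[1,0,0],[0,0,-1]];G[:3,3]=[0,.0023,.0217]
def panel_tool(x,y,z,tilt=.052):
    P=np.eye(4);P[:3,:3]=R.from_euler('y',-tilt).as_matrix();P[:3,3]=[x,y,z]
    return FACE@P@G
E
python3 - <<'E'
from h import *
from workcell import bot
np.set_printoptions(precision=4,suppress=True)
s,T=now();print(s["position"],s["tool_rot"],s["grip_width"],s["force"],s["moment"])
H=panel_tool(.02,0,.10);print(H[:3,3],rows(T,H))
a=bot.grab_frame("scene")["color"][:,:,::-1];b=bot.grab_frame("side")["color"][:,:,::-1]
cv2.imwrite("pics/l.png",np.hstack([cv2.resize(a[60:300,200:440],(400,400)),cv2.resize(b[100:300,130:330],(400,400))]))
# panel plane in hand from side/scene depth
for n in("scene","side"):
    f=bot.grab_frame(n);L=(pts(f)-T[:3,3])@T[:3,:3]
    m=(np.abs(L[...,0])<.1)&(np.abs(L[...,1])<.075)&(np.abs(L[...,2]-.018)<.015);P=L[m]
    A=np.c_[P[:,:2],np.ones(len(P))];k=np.linalg.lstsq(A,P[:,2],rcond=None)[0];r=np.abs(A@k-P[:,2])<.004;k=np.linalg.lstsq(A[r],P[r,2],rcond=None)[0]
    print(n,len(P),k,cv2.minAreaRect(P[r][:,:2].astype(np.float32)*1000))
E
```

```text
[0.4512 0.3476 0.233 ] [ 3.1399 -0.0022  1.5233] 0.012877056687257799 [ 0.0827 -0.4301 -3.906 ] [-0.0355  0.0557 -0.045 ]
[0.544  0.0057 0.1897] (9, array([-38.25,   8.36,   6.91]), array([-0.61 ,  0.041, -0.148]))
scene 872 [0.0041 0.0053 0.0197] ((-7.6519775390625, 0.321441650390625), (183.0836639404297, 135.01560974121094), 0.7803391814231873)
side 775 [0.0033 0.0028 0.0191] ((-5.238822937011719, 0.13813018798828125), (131.99954223632812, 185.6653289794922), 89.76301574707031)
```

View pics/l.png

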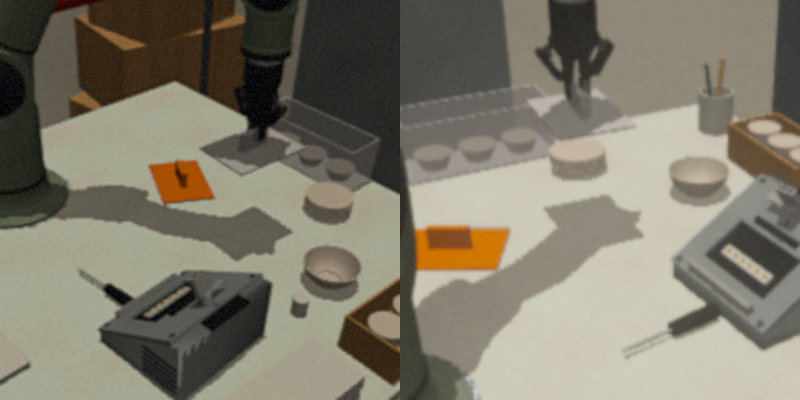

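Side and scene pictures: the panel hangs level from the gripper at left-crop (250,148) / right-crop (578,112), and everything else is unmoved. On to hover over the face.

Emit:
carry_out:
  targets:
    - [-38,8.4,5,-0.61,0.04,-0.148,255]
    - [-38,8.4,6,-0.61,0.04,-0.148,255]
    - [-38,8.4,7,-0.61,0.04,-0.148,255]
    - [-38,8.4,7,-0.61,0.04,-0.148,255]
    - [-38,8.4,7,-0.61,0.04,-0.148,255]

```text
clock: 5.95
position: [0.493, 0.1551, 0.2032]
tool_rot: [2.82, -0.007, 1.604]
force: [2.5, 0.6, -4.1]
grip_width: 0.013
```

Emit:
carry_out:
  targets:
    - [-38,8.4,7,-0.61,0.04,-0.148,255]
    - [-38,8.4,7,-0.61,0.04,-0.148,255]
    - [-38,8.4,7,-0.61,0.04,-0.148,255]
    - [-38,8.4,7,-0.61,0.04,-0.148,255]
    - [0,0,0,0,0,0,255]

```text
clock: 6.37
position: [0.5166, 0.0616, 0.187]
tool_rot: [2.704, 0.017, 1.628]
force: [0.3, -0.6, -3.8]
grip_width: 0.0125
```

Emit:
carry_out:
  targets:
    - [0,0,0,0,0,0,255]
    - [0,0,0,0,0,0,255]
    - [0,0,0,0,0,0,255]

```text
clock: 6.62
position: [0.5172, 0.0664, 0.1883]
tool_rot: [2.702, 0.014, 1.632]
force: [0.5, 1.5, -3.2]
grip_width: 0.0127
```

```bash
cat > chk.py <<'E'
from h import *
from workcell import bot
np.set_printoptions(precision=4,suppress=True)
s,T=now();print(s["clock"],s["position"],s["tool_rot"],s["grip_width"],s["force"])
Tp=np.linalg.inv(FACE)@T@np.linalg.inv(G);print("panel in face by FK",Tp[:3,3]*1000,R.from_matrix(Tp[:3,:3]).as_euler('xyz'))
for n in("scene","side"):
    f=bot.grab_frame(n);L=(pts(f)-FACE[:3,3])@FACE[:3,:3];Lp=(L-Tp[:3,3])@Tp[:3,:3]
    m=(np.abs(Lp[...,0])<.085)&(np.abs(Lp[...,1])<.11)&(np.abs(Lp[...,2]-.005)<.007);P=Lp[m]
    A=np.c_[P[:,:2],np.ones(len(P))];k=np.linalg.lstsq(A,P[:,2],rcond=None)[0];r=np.abs(A@k-P[:,2])<.003
    print(n,len(P),k,cv2.minAreaRect(P[r][:,:2].astype(np.float32)*1000))
E
python3 chk.py
python3 - <<'E'
from h import *
s,T=now();print(rows(T,panel_tool(.012,0,.03)))
E
```

```text
6.6167 [0.5172 0.0664 0.1883] [2.7018 0.0141 1.6321] 0.012656186189238399 [ 0.4774  1.4506 -3.2388]
panel in face by FK [ -1.8539  62.3617 109.3363] [-0.0292  0.0854 -0.0247]
scene 719 [-0.0106  0.0028  0.0049] ((1.5007858276367188, -5.090171813964844), (182.3572235107422, 132.17373657226562), 89.34364318847656)
side 1388 [-0.0005  0.0003  0.0051] ((0.6369476318359375, -1.6116790771484375), (185.032470703125, 131.77703857421875), 89.83258819580078)
(3, array([-20.48,   4.95,  26.67]), array([-0.438,  0.091, -0.07 ]))
```

```bash
sed -i 's/\[0,.0023,.0217\]/[0,.0045,.0217]/' h.py
python3 - <<'E'
from h import *
s,T=now();print(rows(T,panel_tool(.015,0,.08),5))
E
```

```text
(5, array([-12.04,   3.1 ,   5.98]), array([-0.263,  0.055, -0.042]))
```

Emit:
carry_out:
  targets:
    - [-12,3.1,6,-0.263,0.055,-0.042,255]
    - [-12,3.1,6,-0.263,0.055,-0.042,255]
    - [-12,3.1,6,-0.263,0.055,-0.042,255]
    - [-12,3.1,6,-0.263,0.055,-0.042,255]
    - [-12,3.1,6,-0.263,0.055,-0.042,255]

```text
clock: 7.13
position: [0.5308, 0.0335, 0.1764]
tool_rot: [2.645, 0.021, 1.644]
force: [-0.1, -1.2, -4.0]
grip_width: 0.0127
```

Emit:
carry_out:
  targets:
    - [0,0,0,0,0,0,255]
    - [0,0,0,0,0,0,255]

```text
clock: 7.3
position: [0.5304, 0.0325, 0.1761]
tool_rot: [2.648, 0.021, 1.64]
force: [-0.0, 0.1, -3.2]
grip_width: 0.0128
```

```bash
python3 chk.py
python3 - <<'E'
from h import *
s,T=now();print(rows(T,panel_tool(.010,0,.022),4))
E
```

```text
7.3 [0.5304 0.0325 0.1761] [2.6475 0.0212 1.6405] 0.012763483166063808 [-0.0121  0.0871 -3.2438]
panel in face by FK [ 1.7982 25.0385 93.8408] [-0.0311  0.0314 -0.0123]
scene 682 [-0.0095  0.0032  0.0049] ((1.080352783203125, -4.1617889404296875), (182.81385803222656, 134.9764404296875), 89.14643859863281)
side 1463 [0.0016 0.0011 0.0051] ((1.0798797607421875, -0.42198944091796875), (184.99810791015625, 130.6150360107422), 89.26293182373047)
(4, array([-6.28,  1.53, 18.1 ]), array([-0.198,  0.073, -0.024]))
```

Emit:
carry_out:
  targets:
    - [-6,1.5,4,-0.2,0.07,-0.02,255]
    - [-6,1.5,4,-0.2,0.07,-0.02,255]
    - [-6,1.5,4,-0.2,0.07,-0.02,255]
    - [0,0,0,0,0,0,255]

```text
clock: 7.73
position: [0.5387, 0.0187, 0.1698]
tool_rot: [2.601, 0.014, 1.654]
force: [0.1, -0.5, -3.4]
grip_width: 0.0127
```

Run:
```python
from h import *
np.set_printoptions(precision=4,suppress=True)
s,T=now();print(s["qpos"]);Tp=np.linalg.inv(FACE)@T@np.linalg.inv(G);print("panel in face by FK",Tp[:3,3]*1000,R.from_matrix(Tp[:3,:3]).as_euler('xyz'))
print(rows(T,panel_tool(.010,0,.022),4))
```

```text
[ 0.1085  0.3363 -0.3465  2.3168  1.7647  0.1815 -1.8202]
panel in face by FK [ 5.7134 10.8159 84.8105] [-0.0176 -0.015  -0.0031]
(4, array([-2.63,  0.42, 15.74]), array([-0.088,  0.042, -0.007]))
```

The wrist is close to its q6 limit in this pose. I'll fit a kinematic model to the logged joints and poses to plan around that.

```bash
cat > kin.py <<'E'
from h import *
from scipy.optimize import least_squares
import itertools
D=[([-1.38621006,.52200666,-.03632652,1.6000044,.02120701,1.02113087,-.11279566],[.15747584,.60447623,.23073163],[-3.14043,0,2.8868]),
([-.7968,.3458,.0743,1.695,-.0282,1.102,.6019],[.4494,.331,.3016],[-3.1415,-.0001,2.8868]),
([-.2476,.4025,.2366,1.3745,-.0937,1.3759,1.3051],[.6201,-.0029,.4017],[-3.1415,-.0003,2.8869]),
([-1.0034,.5787,.3046,1.8349,-.2399,.7672,-.6195],[.4427,.3623,.1382],[-3.1386,.0018,1.5225]),
([.1085,.3363,-.3465,2.3168,1.7647,.1815,-1.8202],[.5387,.0187,.1698],[2.601,.014,1.654])]
LO=np.array([-2.91,-.3,-1.5,.17,-1.26,.16,-2.52]);HI=np.array([2.91,2.13,1.42,2.43,4.41,1.93,2.52])
def fk(q,p,sg):
    d1,d3,d5,d7,a1,a3,a4,y0,yt=p
    rz=lambda a:R.from_euler('z',a);ry=lambda a:R.from_euler('y',a)
    x=np.zeros(3);r=rz(y0+sg[0]*q[0]);x=x+[0,0,d1]+r.apply([a1,0,0]);r=r*ry(q[1])*rz(sg[1]*q[2]);x=x+r.apply([a3,0,d3])
    r=r*ry(q[3]);x=x+r.apply([a4,0,d5]);r=r*rz(sg[2]*q[4])*ry(q[5]);x=x+r.apply([0,0,d7]);return x,r*rz(sg[3]*q[6]+yt)
def res(p,sg):
    o=[]
    for q,x,e in D:
        X,r=fk(q,p,sg);o+=[*(X-x),*(.3*(R.from_euler('xyz',e).inv()*r).as_rotvec())]
    return np.array(o)
def fit():
    best=None
    for sg in itertools.product([1,-1],repeat=4):
        for yt in(0,1.57,3.14,-1.57):
            for y0 in (0,3.14):
                r=least_squares(res,[.3,.4,.4,.25,0,0,0,y0,yt],args=(sg,))
                if best is None or r.cost<best[0].cost:best=(r,sg)
    return best
if __name__=="__main__":
    np.set_printoptions(precision=4,suppress=True)
    b,sg=fit();print(sg,b.x,b.cost,np.abs(b.fun).max());np.savez("kin.npz",p=b.x,sg=sg)
    qs=np.array(D[-1][0]);p=b.x
    def ik(T,q0,n=40,seed=0):
        out=[];rng=np.random.default_rng(seed)
        f=lambda q:np.r_[(fk(q,p,sg)[0]-T[:3,3])*5,(R.from_matrix(T[:3,:3]).inv()*fk(q,p,sg)[1]).as_rotvec(),.003*(q-(LO+HI)/2)]
        for i in range(n):
            s=q0 if i==0 else rng.uniform(LO,HI)
            r=least_squares(f,np.clip(s,LO+.01,HI-.01),bounds=(LO+.02,HI-.02))
            if np.abs(r.fun[:6]).max()<.02:out.append(r.x)
        return out
    for nm,T in(("seat b=1",panel_tool(0,0,.0034)),("seat b=-1",panel_tool(0,0,.0034)@np.diag([-1,-1,1,1])),("fast0",face_tool(.099,0,.027,.15)),("fast90",face_tool(.099,0,.027,1.57)),("fast0-",face_tool(.099,0,.027,.15,-1)),("fast90-",face_tool(.099,0,.027,1.57,-1)),("press",face_tool(0,0,.045)),("press-",face_tool(0,0,.045,0,-1)),("press90",face_tool(0,0,.045,1.57))):
        o=ik(T,qs);print(nm,len(o))
        if o:
            o=np.array(o);m=np.minimum(o-LO,HI-o).min(1);i=np.argsort(-m)[:2];j=np.abs(o-qs).max(1).argmin();print(o[i],m[i]);print("near",o[j],np.abs(o[j]-qs).max())
E
python3 kin.py
```

```text
(-1, -1, -1, -1) [ 0.3173  0.5136  0.4206  0.3148  0.0125 -0.0044 -0.0055 -0.0997  1.474 ] 0.00016357720717898806 0.015186701943264626Traceback (most recent call last):
  File "kin.py", line 41, in <module>
    o=ik(T,qs);print(nm,len(o))
  File "kin.py", line 37, in ik
    r=least_squares(f,np.clip(s,LO+.01,HI-.01),bounds=(LO+.02,HI-.02))
    return func(*args, **kwargs)
    raise ValueError("Initial guess is outside of provided bounds")
ValueError: Initial guess is outside of provided bounds
```

```bash
sed -i 's/d1,d3,d5,d7,a1,a3,a4,y0,yt=p/d1,d3,d5,d7,a1,a3,a4,y0,yt,b1,b3,b4,a6=p/; s/\[a1,0,0\]/[a1,b1,0]/; s/\[a3,0,d3\]/[a3,b3,d3]/; s/\[a4,0,d5\]/[a4,b4,d5]/; s/\[0,0,d7\]/[a6,0,d7]/; s/,y0,yt\],args/,y0,yt,0,0,0,0],args/; s/LO+.01,HI-.01/LO+.021,HI-.021/; s/itertools.product(\[1,-1\],repeat=4)/[(-1,-1,-1,-1)]/' kin.py; python3 kin.py
```

```text
(-1, -1, -1, -1) [ 0.3219  0.5302  0.421   0.3298 -0.0002 -0.0005  0.0002 -0.001   1.5699
 -0.0211  0.0667 -0.1041 -0.0004] 8.226013868992175e-09 6.61732535126723e-05
seat b=1 28
[[ 0.7403  0.8622 -1.1876  2.2732  1.9327  0.7825 -1.6834]
 [ 0.7403  0.8622 -1.1876  2.2732  1.9327  0.7825 -1.6834]] [0.1568 0.1568]
near [ 0.7403  0.8622 -1.1876  2.2732  1.9327  0.7825 -1.6834] 0.8411188711344217
seat b=-1 28
[[ 0.1649  0.5571 -0.3751  2.2981  2.5016  0.3331  0.6685]
 [ 0.1649  0.5571 -0.3751  2.2981  2.5016  0.3331  0.6685]] [0.1319 0.1319]
near [ 0.1649  0.5571 -0.3751  2.2981  2.5016  0.3331  0.6685] 2.4887157634576047
fast0 28
[[ 0.1252  0.5263 -0.3172  2.0297  1.1435  0.18   -0.9565]
 [ 0.1252  0.5263 -0.3172  2.0297  1.1435  0.18   -0.9565]] [0.02 0.02]
near [ 0.1252  0.5263 -0.3172  2.0297  1.1435  0.18   -0.9565] 0.8636951253836236
fast90 19
[[ 0.2978  0.5615 -0.549   2.0209  1.3024  0.2955  0.3509]
 [ 0.2978  0.5615 -0.549   2.0209  1.3024  0.2955  0.3509]] [0.1355 0.1355]
near [ 0.2978  0.5615 -0.549   2.0209  1.3024  0.2955  0.3509] 2.17111892285875
fast0- 33
[[ 0.3884  0.5913
[... 399 characters left out ...]
   ] 0.8012344652304916
press 26
[[ 0.6489  0.677  -1.007   2.2525  1.7906  0.5611 -1.6414]
 [ 0.6489  0.677  -1.007   2.2525  1.7906  0.5611 -1.6414]] [0.1775 0.1775]
near [ 0.6489  0.677  -1.007   2.2525  1.7906  0.5611 -1.6414] 0.6604582427681944
press- 28
[[ 0.0885  0.488  -0.2622  2.2777  2.3886  0.19    0.7628]
 [ 0.0885  0.488  -0.2622  2.2777  2.3886  0.19    0.7628]] [0.03 0.03]
near [-0.2589  0.4933  0.173   2.2953  3.5155  0.18   -0.4191] 1.7507641889923948
press90 24
[[ 0.4033  0.5503 -0.6624  2.2628  1.9304  0.3486 -0.2873]
 [ 0.4033  0.5503 -0.6624  2.2628  1.9304  0.3486 -0.2873]] [0.1672 0.1672]
near [ 0.4032  0.5503 -0.6624  2.2628  1.9304  0.3486 -0.2873] 1.5328884317782283
```

The model fits to 0.1 mm, and the seat pose is reachable on this branch. I'll continue slowly.

Emit:
carry_out:
  targets:
    - [-2.6,0.4,10,-0.09,0.04,0,255]
    - [-2.6,0.4,10,-0.09,0.04,0,255]
    - [-2.6,0.4,10,-0.09,0.04,0,255]
    - [-2.6,0.4,10,-0.09,0.04,0,255]
    - [0,0,0,0,0,0,255]

```text
clock: 8.15
position: [0.5616, 0.0095, 0.1352]
tool_rot: [2.568, -0.001, 1.66]
force: [-0.9, -0.3, -4.0]
grip_width: 0.0132
```

```bash
cat > st.py <<'E'
from h import *
import sys
np.set_printoptions(precision=4,suppress=True)
s,T=now();print(s["qpos"],s["force"],s["moment"],s["grip_width"]);Tp=np.linalg.inv(FACE)@T@np.linalg.inv(G);print("panel in face",Tp[:3,3]*1000,R.from_matrix(Tp[:3,:3]).as_euler('xyz'))
a=[float(v) for v in sys.argv[1:]]
if a:print(rows(T,panel_tool(*a[:4]),int(a[4])))
E
python3 st.py .010 0 .022 .052 3
```

```text
[ 0.3285  0.4792 -0.5753  2.3029  2.1149  0.3146 -2.085 ] [-0.8816 -0.3212 -4.0053] [-0.1432  1.1513  0.0224] 0.013227847184180144
panel in face [ 8.0199 -0.155  43.8943] [-0.0022 -0.0487 -0.0059]
(3, array([0.05, 0.26, 7.32]), array([-0.011,  0.008, -0.019]))
```

Run:
```python
from h import *
from workcell import bot
f=bot.grab_frame("wrist");s,T=now();np.savez("w3.npz",pos=s["position"],rot=s["tool_rot"],**f)
cv2.imwrite("pics/w3.png",cv2.resize(f["color"][:,:,::-1],(800,600)))
```

```text
(no output)
```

View pics/w3.png

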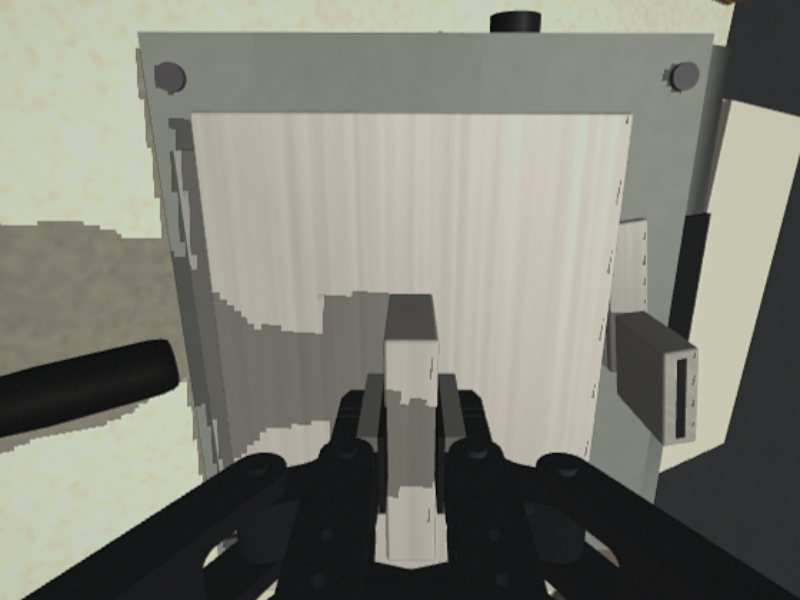

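The wrist picture shows the gripped panel squarely over the face. Its +y edge runs (192,112)–(632,114), the box's +y edge runs (140,33)–(713,34), and the handle's end is at (410,340). The tab is at (632,260).

Run:
```python
from h import *
np.set_printoptions(precision=2,suppress=True)
f=dict(np.load("w3.npz"));Tt=rt(f["pos"],f["rot"]);T=Tt@f["T_tool_cam"];Ti=f["T_tool_cam"]
k=lambda u,v:(u*.7-.15,v*.7-.15)
for px in((192,112),(632,114)):print("panel corner in tool",ray(f,Ti,*k(*px),c=.0167)*1000)
for px in((385,340),(436,340)):print("handle top end in tool",ray(f,Ti,*k(*px),c=.0217-.045)*1000)
for px in((140,33),(713,34)):
    w=ray(f,T,*k(*px),n=FACE[:3,2],c=FACE[:3,2]@FACE[:3,3]);print("face edge in face",(w-FACE[:3,3])@FACE[:3,:3]*1000)
for px in((192,112),(632,114)):
    c=Tt[:3,2]@Tt[:3,3]+.0167;w=ray(f,T,*k(*px),n=Tt[:3,2],c=c);print("panel corner in face",(w-FACE[:3,3])@FACE[:3,:3]*1000)
```

```text
panel corner in tool [ 87.63 -63.73  16.7 ]
panel corner in tool [87.09 65.7  16.7 ]
handle top end in tool [ 31.92  -6.04 -23.3 ]
handle top end in tool [ 31.91   6.89 -23.3 ]
face edge in face [-85.75 120.91  -0.  ]
face edge in face [126.06 121.08  -0.  ]
panel corner in face [-55.18  92.67  46.32]
panel corner in face [74.09 91.39 52.62]
```

```bash
sed -i 's/\[0,.0045,.0217\]/[0,.0028,.0217]/; s/\[.5887,.0077,.075\]/[.5887,.0084,.075]/' h.py; python3 st.py .007 0 .008 .052 4
```

```text
[ 0.3268  0.4768 -0.5737  2.3031  2.1128  0.3125 -2.084 ] [-0.3136 -0.2696 -3.3906] [-0.0475  1.0019  0.0106] 0.01290756154614294
panel in face [ 8.1381  1.1758 44.6398] [-0.0019 -0.0487 -0.0057]
(4, array([-0.3 , -0.76,  9.13]), array([-0.008,  0.005, -0.014]))
```

Emit:
carry_out:
  targets:
    - [-0.3,-0.8,9,-0.01,0,-0.015,255]
    - [-0.3,-0.8,9,-0.01,0,-0.015,255]
    - [-0.3,-0.8,9,-0.01,0,-0.015,255]
    - [-0.3,-0.8,9,-0.01,0,-0.015,255]
    - [0,0,0,0,0,0,255]

```text
clock: 8.62
position: [0.5787, 0.0107, 0.1042]
tool_rot: [2.563, 0.003, 1.667]
force: [-0.8, -0.1, -4.1]
grip_width: 0.0131
```

```bash
python3 st.py .004 0 .0044 .052 2
```

```text
[ 0.3513  0.583  -0.6137  2.2783  2.2013  0.3963 -2.1258] [-0.7598 -0.0948 -4.1227] [-0.0856  1.1307  0.0413] 0.013060202120639594
panel in face [7.3505 0.4108 8.4947] [-0.0025 -0.0535  0.0027]
(2, array([-0.22, -1.76,  1.95]), array([0.007, 0.011, 0.013]))
```

Emit:
carry_out:
  targets:
    - [-0.2,-1.5,2,0,0,0.01,255]
    - [-0.2,-1.5,1.5,0,0,0.01,255]
    - [0,-1.5,0.5,0,0,0,255]
    - [0,0,0,0,0,0,255]

```text
clock: 8.95
position: [0.5771, 0.0098, 0.0994]
tool_rot: [2.56, 0.001, 1.665]
force: [-0.7, 0.2, -2.5]
grip_width: 0.0127
```

```bash
python3 st.py
```

```text
[ 0.3649  0.598  -0.6287  2.2849  2.2266  0.4157 -2.1451] [-0.7107  0.2404 -2.4753] [-0.0568  1.0011 -0.0025] 0.012714196737880556
panel in face [ 3.6166 -0.3031  5.1515] [-0.0015 -0.0563  0.0001]
```

Emit:
carry_out:
  targets:
    - [0,-1,0,0,0,0,255]
    - [0,-1,0,0,0,0,255]
    - [0,0,0,0,0,0,255]

```text
clock: 9.2
position: [0.5757, 0.0096, 0.0983]
tool_rot: [2.56, 0.001, 1.665]
force: [-0.5, 0.1, -3.7]
grip_width: 0.0131
```

```bash
python3 st.py
```

```text
[ 0.3691  0.601  -0.6336  2.2887  2.2333  0.4215 -2.1507] [-0.4647  0.1059 -3.6963] [-0.1547  1.0474 -0.0214] 0.013126928868763458
panel in face [ 1.8109 -0.4092  4.8765] [-0.0013 -0.0567 -0.0004]
```

Emit:
carry_out:
  targets:
    - [0,-0.8,0.4,0,0,0,255]
    - [0,-0.8,0.4,0,0,0,255]
    - [0,0,0,0,0,0,255]

```text
clock: 9.45
position: [0.5755, 0.0096, 0.0973]
tool_rot: [2.558, 0.001, 1.665]
force: [-4.1, -1.1, 11.4]
grip_width: 0.0132
```

Emit:
carry_out:
  targets:
    - [0,-0.7,0.3,0,0,0,255]
    - [0,-0.7,0.3,0,0,0,255]
    - [0,0,0,0,0,0,255]

```text
clock: 9.7
position: [0.5758, 0.0096, 0.097]
tool_rot: [2.555, 0.002, 1.665]
force: [-3.6, -0.7, 22.8]
grip_width: 0.0127
```

```bash
python3 st.py
```

```text
[ 0.3743  0.6072 -0.6414  2.2917  2.2445  0.4336 -2.1585] [-3.6387 -0.7459 22.8071] [ 0.0112 -0.5811 -0.1068] 0.01267424981477149
panel in face [ 1.3665 -0.4448  3.7928] [-0.0022 -0.0609  0.0003]
```

Emit:
carry_out:
  targets:
    - [0,0,-0.6,0,0,0,255]
    - [0,0,0,0,0,0,255]

```text
clock: 9.87
position: [0.575, 0.0096, 0.097]
tool_rot: [2.557, 0.002, 1.665]
force: [0.5, -0.0, 8.0]
grip_width: 0.0129
```

Emit:
carry_out:
  force: 20
  targets:
    - [0,0,0,0,0,0,230]
    - [0,0,0,0,0,0,215]
    - [0,0,0,0,0,0,200]
    - [0,0,0,0,0,0,185]
    - [0,0,0,0,0,0,170]

```text
clock: 10.28
position: [0.5739, 0.0095, 0.096]
tool_rot: [2.559, 0.001, 1.665]
force: [0.5, -0.5, -0.1]
grip_width: 0.0287
```

```bash
python3 chk.py
```

```text
10.2833 [0.5739 0.0095 0.096 ] [2.5593 0.0009 1.665 ] 0.028652224750279873 [ 0.4687 -0.5281 -0.0986]
panel in face by FK [-0.9041 -0.3428  3.818 ] [-0.0012 -0.0569 -0.0003]
scene 714 [-0.0048  0.0065  0.005 ] ((-5.675514221191406, -4.5768890380859375), (203.56210327148438, 148.9700164794922), 89.16475677490234)
side 1807 [0.0122 0.0029 0.0046] ((-8.672279357910156, -0.007659912109375), (219.9741973876953, 151.5495147705078), 89.9778823852539)
```

Emit:
carry_out:
  targets:
    - [0,0,-10,0,0,0,170]
    - [0,0,-20,0,0,0,170]
    - [0,0,-20,0,0,0,170]
    - [0,0,-20,0,0,0,170]
    - [0,0,-20,0,0,0,170]

```text
clock: 10.8
position: [0.5239, 0.005, 0.1717]
tool_rot: [2.56, 0.0, 1.665]
force: [-0.4, -0.3, -0.6]
grip_width: 0.0286
```

Emit:
carry_out:
  targets:
    - [0,0,0,0,0,0,170]
    - [0,0,0,0,0,0,170]

```text
clock: 10.97
position: [0.5249, 0.0048, 0.1721]
tool_rot: [2.557, 0.002, 1.665]
force: [0.5, -0.0, 0.0]
grip_width: 0.0286
```

Run:
```python
from h import *
from workcell import bot
np.set_printoptions(precision=4,suppress=True)
s,T=now();f=bot.grab_frame("wrist");np.savez("w4.npz",pos=s["position"],rot=s["tool_rot"],**f)
cv2.imwrite("pics/w4.png",cv2.resize(f["color"][:,:,::-1],(800,600)))
print(s["qpos"],(np.linalg.inv(FACE)@T)[:3,3])
L=(pts(f,T@f["T_tool_cam"])-FACE[:3,3])@FACE[:3,:3]
m=(L[...,0]>.06)&(np.abs(L[...,1])<.04)&(L[...,2]>.052)&(L[...,2]<.066)
print(m.sum(),np.median(L[m],0),cv2.minAreaRect(L[m][:,:2].astype(np.float32)*1000))
for h in(.07,):print(rows(T,face_tool(.099,0,.10,.15)))
```

```text
[ 0.3406  0.3417 -0.5647  2.3704  2.0699  0.2382 -2.0662] [-0.0066  0.0025  0.116 ]
1384 [0.0961 0.0018 0.0603] ((98.08623504638672, 0.008922576904296875), (12.848089218139648, 36.42515182495117), 7.8282575607299805)
(3, array([-2.58, 34.9 ,  6.72]), array([ 0.186,  0.021, -0.476]))
```

View pics/w4.png

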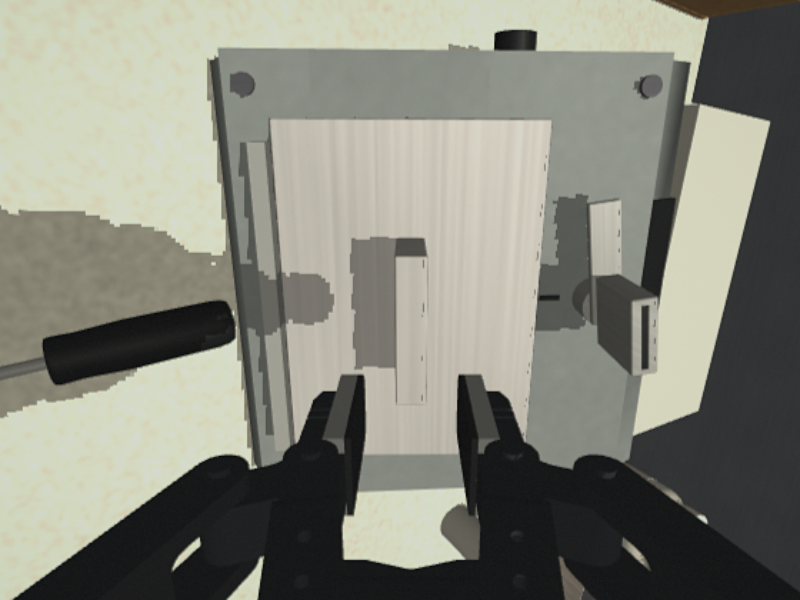

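The panel stands on the ledge, with its +y edge at (270,120)–(551,120) parallel to the box edge. Its lower edge is along the ledge at about (280,290), and the fastener is untouched at (643,330). Next I check the seat numerically and plan the fastener approach.

Run:
```python
from h import *
np.set_printoptions(precision=3,suppress=True)
f=dict(np.load("w4.npz"));T=rt(f["pos"],f["rot"])@f["T_tool_cam"]
k=lambda u,v:(u*.7-.15,v*.7-.15)
def onp(px,p,n):
    n=FACE[:3,:3]@n;p=FACE[:3,3]+FACE[:3,:3]@p;return (ray(f,T,*k(*px),n=n,c=n@p)-FACE[:3,3])@FACE[:3,:3]*1000
n=np.array([-np.sin(.052),0,np.cos(.052)])
for px in((270,120),(551,120),(292,452),(525,452)):print("panel",onp(px,np.array([0,0,.0084]),n))
for px in((218,49),(673,53)):print("box edge",onp(px,np.zeros(3),np.array([0,0,1.])))
L=(pts(f,T)-FACE[:3,3])@FACE[:3,:3];m=(np.abs(L[...,0]-.0)<.055)&(L[...,1]>.035)&(L[...,1]<.085)&(L[...,2]<.02)
A=np.c_[L[m][:,:2],np.ones(m.sum())];print("plane slope x,y, z0",np.linalg.lstsq(A,L[m][:,2],rcond=None)[0])
s,Tt=now();N=face_tool(.0985,0,.09,.137);print(rows(Tt,N,6)); print(rows(N,face_tool(.0985,0,.030,.137),4))
```

```text
panel [-64.398  89.323   5.048]
panel [65.273 89.413 11.797]
panel [-66.998 -89.243   4.913]
panel [ 65.753 -89.923  11.822]
box edge [-85.927 119.537   0.   ]
box edge [125.202 119.651  -0.   ]
plane slope x,y, z0 [ 0.053 -0.001  0.011]
(6, array([-1.43, 17.38,  4.81]), array([ 0.092,  0.009, -0.218]))
(4, array([-0.,  0., 15.]), array([-0., -0.,  0.]))
```

Seat confirmed: tilt 0.053, y centred to within 0.5 mm, lower edge at x ≈ -65. Next, the fastener.

Emit:
carry_out:
  targets:
    - [-1.4,17.4,4.8,0.092,0.01,-0.218,170]
    - [-1.4,17.4,4.8,0.092,0.01,-0.218,170]
    - [-1.4,17.4,4.8,0.092,0.01,-0.218,170]
    - [-1.4,17.4,4.8,0.092,0.01,-0.218,170]
    - [-1.4,17.4,4.8,0.092,0.01,-0.218,170]

```text
clock: 11.43
position: [0.5821, 0.0054, 0.1871]
tool_rot: [2.596, 0.044, 1.728]
force: [0.2, -0.1, 0.4]
grip_width: 0.0286
```

Emit:
carry_out:
  targets:
    - [-1.4,17.4,4.8,0.092,0.01,-0.218,170]
    - [0,0,0,0,0,0,170]
    - [0,0,0,0,0,0,170]

```text
clock: 11.68
position: [0.5965, 0.0062, 0.1913]
tool_rot: [2.603, 0.053, 1.742]
force: [-0.4, -0.7, -0.5]
grip_width: 0.0287
```

```bash
cat > fs.py <<'E'
from h import *
import sys
np.set_printoptions(precision=4,suppress=True)
s,T=now();Tp=np.linalg.inv(FACE)@T;B=np.linalg.inv(face_tool(0,0,0))@T
print(s["clock"],s["qpos"],"F",FACE[:3,:3].T@s["force"],"M",FACE[:3,:3].T@s["moment"],s["grip_width"]);print("tcp face",Tp[:3,3]*1000,"rot face",R.from_matrix(FACE[:3,:3].T@T[:3,:3]@np.linalg.inv(face_tool(0,0,0)[:3,:3].T@FACE[:3,:3]).T.T if 0 else FACE[:3,:3].T@T[:3,:3]@(FACE[:3,:3].T@face_tool(0,0,0)[:3,:3]).T).as_rotvec())
a=[float(v) for v in sys.argv[1:]]
if a:print(rows(T,face_tool(*a[:4]),int(a[4])))
E
python3 fs.py .0985 0 .030 .137 4
```

```text
11.6833 [ 0.2692  0.3831 -0.4785  2.1603  1.1594  0.216  -1.0403] F [-0.6502 -0.6227 -0.2229] M [ 0.0297  0.5984 -0.015 ] 0.028687644756038046
tcp face [64.8771 -2.966  96.851 ] rot face [-0.0071 -0.0154  0.0922]
(4, array([-0.09,  8.28, 16.79]), array([ 0.036,  0.02 , -0.107]))
```

Emit:
carry_out:
  targets:
    - [0.3,7,1.5,0.03,0.02,-0.07,170]
    - [0.3,7,1.5,0.03,0.02,-0.07,170]
    - [0.3,7,1.5,0.03,0.02,-0.07,170]
    - [0.3,7,1.5,0.03,0.02,-0.07,170]
    - [0.3,7,1.5,0.03,0.02,-0.07,170]

```text
clock: 12.1
position: [0.6289, 0.0143, 0.2028]
tool_rot: [2.621, 0.063, 1.779]
force: [-0.6, -0.6, -0.2]
grip_width: 0.0285
```

Emit:
carry_out:
  targets:
    - [0,0,0,0,0,0,170]
    - [0,0,0,0,0,0,170]

```text
clock: 12.27
position: [0.6287, 0.0143, 0.2029]
tool_rot: [2.62, 0.063, 1.778]
force: [-0.1, -0.1, 0.2]
grip_width: 0.0285
```

```bash
python3 fs.py .0985 0 .030 .137 4
```

```text
12.2667 [ 0.3604  0.4327 -0.6138  2.056   0.9837  0.321  -0.8036] F [ 0.0315 -0.0913  0.2171] M [0.0049 0.5434 0.0602] 0.028544974069329723
tcp face [99.0838  2.0364 90.3504] rot face [0.0016 0.0003 0.1289]
(4, array([-0.5 , -0.21, 15.09]), array([-0.001, -0.004, -0.019]))
```

Emit:
carry_out:
  targets:
    - [-0.5,-0.2,15,0,0,-0.02,170]
    - [-0.5,-0.2,15,0,0,-0.02,170]
    - [-0.5,-0.2,15,0,0,-0.02,170]
    - [-0.5,-0.2,15,0,0,-0.02,170]
    - [0,0,0,0,0,0,170]

```text
clock: 12.68
position: [0.6581, 0.0156, 0.1489]
tool_rot: [2.623, 0.067, 1.787]
force: [-0.7, 0.5, -0.9]
grip_width: 0.0286
```

```bash
python3 fs.py .0985 0 .030 .137 1
```

```text
12.6833 [ 0.215   0.5375 -0.4386  2.0273  1.2201  0.2386 -1.0238] F [-1.0222  0.5166 -0.4882] M [0.0216 0.5915 0.0232] 0.028640364455311495
tcp face [97.4169  0.5885 28.9364] rot face [0.0022 0.0025 0.1387]
(1, array([-0.73,  0.99, -1.07]), array([-0.022, -0.023,  0.016]))
```

Emit:
carry_out:
  force: 40
  targets:
    - [-0.7,0.9,-1,0,0,0,170]
    - [0,0,0,0,0,0,200]
    - [0,0,0,0,0,0,230]
    - [0,0,0,0,0,0,255]
    - [0,0,0,0,0,0,255]

```text
clock: 13.1
position: [0.6568, 0.0144, 0.1525]
tool_rot: [2.623, 0.068, 1.786]
force: [-22.5, -0.6, 6.4]
grip_width: 0.0114
```

Emit:
carry_out:
  targets:
    - [0,0,0,0,0,0,255]
    - [0,0,0,0,0,0,255]

```text
clock: 13.27
position: [0.6568, 0.0144, 0.1526]
tool_rot: [2.623, 0.068, 1.786]
force: [-22.8, -0.9, 6.6]
grip_width: 0.0108
```

```bash
python3 fs.py .0985 0 .030 .6 6
```

```text
13.2667 [ 0.2266  0.5313 -0.4513  2.0281  1.2015  0.2454 -1.0039] F [-16.3797   1.2281  17.1389] M [ 0.4263  4.0578 -0.0493] 0.010845161773329602
tcp face [98.0703 -0.5031 32.7981] rot face [0.0011 0.0023 0.1382]
(6, array([0.06, 0.1 , 0.47]), array([-0.003, -0.003, -0.735]))
```

Emit:
carry_out:
  targets:
    - [0,-0.6,-0.6,0,0,0,255]
    - [0,0,0,0,0,0,255]

```text
clock: 13.43
position: [0.6568, 0.0143, 0.1526]
tool_rot: [2.622, 0.068, 1.786]
force: [-14.1, -0.4, -3.1]
grip_width: 0.0112
```

```bash
python3 fs.py .0985 0 .030 .6 6
```

```text
13.4333 [ 0.2267  0.531  -0.4508  2.0287  1.203   0.2441 -1.0053] F [-13.732    0.9848   4.3309] M [0.474  3.5093 0.0208] 0.011152499182983222
tcp face [98.0362 -0.5531 32.8929] rot face [0.0016 0.0018 0.1381]
(6, array([0.06, 0.1 , 0.48]), array([-0.002, -0.003, -0.735]))
```

Emit:
carry_out:
  targets:
    - [0,-1.5,-0.1,0,0,0,255]
    - [0.4,-0.5,0,0,0,0,255]
    - [0,0,0,0,0,0,255]

```text
clock: 13.68
position: [0.6566, 0.0144, 0.1526]
tool_rot: [2.62, 0.068, 1.786]
force: [-4.6, -0.2, -3.4]
grip_width: 0.0115
```

```bash
python3 fs.py
```

```text
13.6833 [ 0.2218  0.5298 -0.4443  2.0314  1.2171  0.2391 -1.0206] F [-5.6528  0.2612 -0.6011] M [-0.0799  1.6864 -0.0812] 0.011505221096791371
tcp face [97.8818 -0.4594 32.9269] rot face [ 0.0013 -0.0008  0.1382]
```

Emit:
carry_out:
  targets:
    - [0,0,0,0,0,-0.4,255]
    - [0,0,0,0,0,-0.6,255]
    - [0,0,0,0,0,-0.6,255]
    - [0,0,0,0,0,-0.6,255]
    - [0,0,0,0,0,0,255]

```text
clock: 14.1
position: [0.6562, 0.0143, 0.1523]
tool_rot: [2.646, 0.183, 1.993]
force: [-8.8, -1.1, -1.9]
grip_width: 0.0111
```

```bash
python3 fs.py
```

```text
14.1 [ 0.2542  0.5369 -0.4877  2.0304  1.2443  0.2611 -0.8045] F [-8.6367 -0.2412  2.8312] M [ 0.0327  2.4024 -0.0119] 0.01113191155387695
tcp face [97.3397 -0.5765 32.8979] rot face [ 0.001  -0.0001  0.373 ]
```

Emit:
carry_out:
  targets:
    - [0.3,-0.5,0,0,0,-0.6,255]
    - [0,0,0,0,0,-0.6,255]
    - [0,0,0,0,0,-0.6,255]
    - [0,0,0,0,0,-0.6,255]
    - [0,0,0,0,0,-0.6,255]

```text
clock: 14.52
position: [0.6557, 0.0139, 0.152]
tool_rot: [2.72, 0.323, 2.282]
force: [-8.4, -3.6, -0.8]
grip_width: 0.0113
```

```bash
python3 fs.py
```

```text
14.5167 [ 0.2896  0.5455 -0.5351  2.03    1.2758  0.2854 -0.5138] F [-7.8893 -2.7764  3.6719] M [-0.3497  2.6014 -0.0633] 0.011292820498570758
tcp face [96.7362 -0.9248 32.8866] rot face [0.0003 0.0002 0.6856]
```

Emit:
carry_out:
  targets:
    - [0,0,0,0,0,-0.6,255]
    - [0,0,0,0,0,-0.6,255]
    - [0,0,0,0,0,-0.6,255]
    - [0,0,0,0,0,0,255]
    - [0,0,0,0,0,0,255]

```text
clock: 14.93
position: [0.6554, 0.0136, 0.1518]
tool_rot: [2.785, 0.393, 2.465]
force: [-10.8, -4.1, -1.1]
grip_width: 0.0115
```

```bash
python3 fs.py
```

```text
14.9333 [ 0.3089  0.5508 -0.5611  2.0294  1.2891  0.2993 -0.3357] F [-10.2019  -3.06     4.6225] M [-0.5393  2.7915  0.0307] 0.011483282914974923
tcp face [96.4079 -1.1733 32.8608] rot face [0.0002 0.0007 0.8713]
```

Emit:
carry_out:
  targets:
    - [0.3,-0.3,0,0,0,-0.6,255]
    - [0,0,0,0,0,-0.6,255]
    - [0,0,0,0,0,-0.6,255]
    - [0,0,0,0,0,-0.6,255]
    - [0,0,0,0,0,-0.6,255]

```text
clock: 15.35
position: [0.6552, 0.013, 0.1516]
tool_rot: [2.93, 0.484, 2.801]
force: [-11.7, -7.3, -0.3]
grip_width: 0.0112
```

```bash
python3 fs.py
```

```text
15.35 [ 0.3369  0.5588 -0.5987  2.0288  1.3101  0.3197 -0.032 ] F [-10.843   -6.1915   5.9451] M [-1.0342  2.8208 -0.066 ] 0.011233863947756745
tcp face [96.0414 -1.7398 32.8782] rot face [-0.0005  0.0013  1.1877]
```

Emit:
carry_out:
  targets:
    - [0.3,0,0,0,0,-0.6,255]
    - [0,0,0,0,0,-0.6,255]
    - [0,0,0,0,0,-0.6,255]
    - [0,0,0,0,0,-0.6,255]
    - [0,0,0,0,0,0,255]

```text
clock: 15.77
position: [0.6551, 0.0125, 0.1515]
tool_rot: [3.068, 0.52, 3.086]
force: [-10.1, -8.2, 0.3]
grip_width: 0.011
```

```bash
python3 fs.py
```

```text
15.7667 [ 0.3564  0.5649 -0.625   2.0284  1.324   0.3346  0.2124] F [-9.1957 -7.2548  5.669 ] M [-1.4238  2.6878  0.0364] 0.010998979933060355
tcp face [95.8612 -2.2648 32.891 ] rot face [-0.0011  0.002   1.4399]
```

Emit:
carry_out:
  targets:
    - [0.2,-0.3,0,0,0,-0.6,255]
    - [0.2,0,0,0,0,-0.65,255]
    - [0,0,0,0,0,0,255]
    - [0,0,0,0,0,0,255]

```text
clock: 16.1
position: [0.655, 0.0122, 0.1515]
tool_rot: [3.141, 0.525, -3.051]
force: [-7.1, -7.9, -0.6]
grip_width: 0.0111
```

```bash
python3 fs.py
```

```text
16.1 [ 0.3656  0.5678 -0.6369  2.0285  1.3317  0.3405  0.335 ] F [-7.0659 -7.143   3.4447] M [-1.4866  2.2729  0.0297] 0.011144488894628659
tcp face [95.7907 -2.5299 32.8951] rot face [-0.0014  0.0016  1.567 ]
```

Emit:
carry_out:
  targets:
    - [0,-0.8,0,0,0,0,255]
    - [0,0,0,0,0,0,225]
    - [0,0,0,0,0,0,200]
    - [0,0,0,0,0,0,170]
    - [0,0,0,0,0,0,170]

```text
clock: 16.52
position: [0.656, 0.0139, 0.1522]
tool_rot: [3.138, 0.527, -3.05]
force: [-0.2, 0.3, 0.7]
grip_width: 0.0284
```

Emit:
carry_out:
  targets:
    - [0,0,-10,0,0,0,170]
    - [0,0,-20,0,0,0,170]
    - [0,0,-20,0,0,0,170]
    - [0,0,-20,0,0,0,170]
    - [0,0,0,0,0,0,170]

```text
clock: 16.93
position: [0.6205, 0.0105, 0.2152]
tool_rot: [3.139, 0.53, -3.049]
force: [0.3, 0.4, 0.6]
grip_width: 0.0283
```

```bash
python3 fs.py
python3 - <<'E'
from h import *
from workcell import bot
s,T=now();f=bot.grab_frame("wrist");np.savez("w5.npz",pos=s["position"],rot=s["tool_rot"],**f)
cv2.imwrite("pics/w5.png",cv2.resize(f["color"][:,:,::-1],(800,600)))
L=(pts(f,T@f["T_tool_cam"])-FACE[:3,3])@FACE[:3,:3]
m=(L[...,0]>.06)&(np.abs(L[...,1])<.04)&(L[...,2]>.052)&(L[...,2]<.066)
print(m.sum(),np.median(L[m],0),cv2.minAreaRect(L[m][:,:2].astype(np.float32)*1000))
E
```

```text
16.9333 [ 0.5066  0.4387 -0.7915  2.0623  1.0435  0.388   0.5997] F [0.5472 0.3582 0.37  ] M [-0.0226  0.407  -0.0426] 0.02829445903410702
tcp face [ 97.8855  -0.9231 105.3494] rot face [-0.0024 -0.0042  1.5689]
1300 [9.64244425e-02 4.12824209e-06 6.03681247e-02] ((98.27243041992188, -0.11401557922363281), (36.459686279296875, 11.69505786895752), 0.07607389241456985)
```

View pics/w5.png

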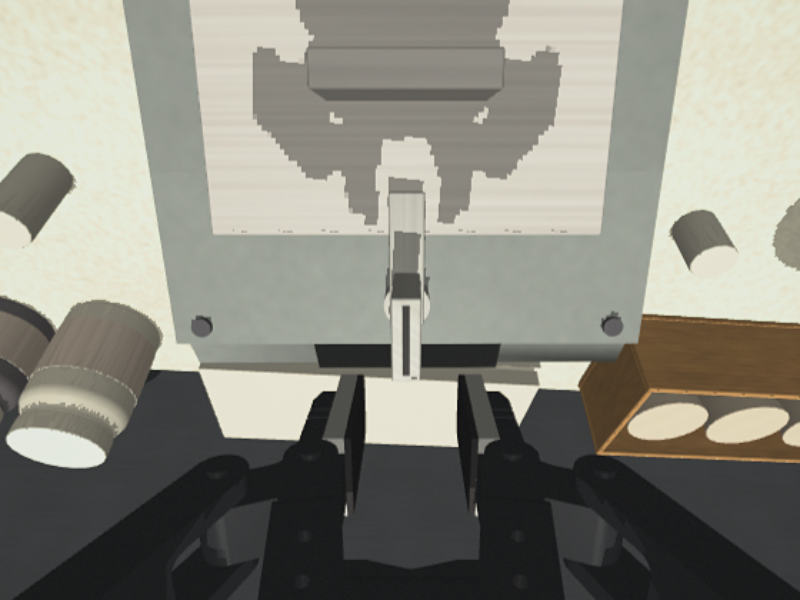

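The slot and tab are aligned: head at (405,340), tab down over the panel at (405,215), and depth gives 0.08° off the face's x axis. The panel has not moved. Now I close the fingers and move over the handle.

Emit:
carry_out:
  force: 40
  targets:
    - [13,0,0,0,0,0,255]
    - [13,0,0,0,0,0,255]
    - [13,0,0,0,0,0,255]
    - [13,0,0,0,0,0,255]
    - [13,0,0,0,0,0,255]

```text
clock: 17.4
position: [0.5641, 0.0053, 0.1787]
tool_rot: [3.137, 0.526, -3.05]
force: [-0.6, 0.2, -0.1]
grip_width: 0.0004
```

Emit:
carry_out:
  targets:
    - [13,0,0,0,0,0,255]
    - [13,0,0,0,0,0,255]
    - [0,0,0,0,0,0,255]
    - [0,0,0,0,0,0,255]

```text
clock: 17.73
position: [0.5423, 0.0033, 0.166]
tool_rot: [3.138, 0.525, -3.049]
force: [0.4, 0.2, -0.6]
grip_width: 0.0003
```

```bash
python3 fs.py .002 0 .058 1.5708 4
```

```text
17.7333 [ 0.404   0.3889 -0.6348  2.2872  1.5899  0.2431  0.0083] F [ 0.1141  0.1799 -0.7281] M [-0.0668  0.5027 -0.0342] 0.00030288209298050955
tcp face [  5.2913  -0.6765 102.1687] rot face [ 0.0018 -0.0019  1.5685]
(4, array([ 0.82,  0.15, 11.04]), array([ 0.006,  0.   , -0.005]))
```

Emit:
carry_out:
  targets:
    - [0.8,0.1,11,0,0,0,255]
    - [0.8,0.1,11,0,0,0,255]
    - [0.8,0.1,11,0,0,0,255]
    - [0.6,0.1,10,0,0,0,255]
    - [0,0,0,0,0,0,255]

```text
clock: 18.15
position: [0.5619, 0.0055, 0.1264]
tool_rot: [3.137, 0.525, -3.051]
force: [-0.7, -0.6, -0.6]
grip_width: -0.0
```

```bash
python3 fs.py .002 0 .050 1.5708 4
```

```text
18.15 [ 0.4378  0.5248 -0.7016  2.2649  1.8411  0.3429 -0.2037] F [-0.985  -0.5004 -0.1391] M [ 0.0093  0.6337 -0.0014] -3.58775278476428e-05
tcp face [ 2.4196 -0.3883 57.9523] rot face [ 0.0025 -0.0015  1.5669]
(4, array([0.1 , 0.09, 1.99]), array([ 0.006, -0.001, -0.009]))
```

Emit:
carry_out:
  targets:
    - [0,0,2.5,0,0,0,255]
    - [0,0,2.5,0,0,0,255]
    - [0,0,2,0,0,0,255]
    - [0,0,1,0,0,0,255]
    - [0,0,0,0,0,0,255]

```text
clock: 18.57
position: [0.5651, 0.0057, 0.1209]
tool_rot: [3.138, 0.526, -3.05]
force: [-0.0, 0.5, -1.4]
grip_width: 0.0001
```

```bash
python3 fs.py
```

```text
18.5667 [ 0.4408  0.5443 -0.7091  2.2611  1.8687  0.359  -0.2236] F [-0.6573  0.4976 -1.2264] M [ 0.0107  0.601  -0.0058] 5.087060448796021e-05
tcp face [ 2.4345 -0.4223 51.5881] rot face [ 0.0007 -0.002   1.5681]
```

Emit:
carry_out:
  targets:
    - [0,0,1,0,0,0,255]
    - [0,0,1,0,0,0,255]
    - [0,0,0,0,0,0,255]

```text
clock: 18.82
position: [0.5661, 0.0059, 0.119]
tool_rot: [3.138, 0.526, -3.05]
force: [-1.1, -0.7, -0.2]
grip_width: -0.0
```

```bash
python3 fs.py
```

```text
18.8167 [ 0.4416  0.5505 -0.7111  2.2595  1.8757  0.3634 -0.2283] F [-1.1536 -0.6285  0.3923] M [0.0347 0.5383 0.0552] -1.5870671211781403e-05
tcp face [ 2.3812 -0.3699 49.5057] rot face [ 0.0008 -0.0021  1.5681]
```

Emit:
carry_out:
  targets:
    - [0,0,0.8,0,0,0,255]
    - [0,0,0.8,0,0,0,255]
    - [0,0,0,0,0,0,255]

```text
clock: 19.07
position: [0.5674, 0.0059, 0.1181]
tool_rot: [3.139, 0.527, -3.049]
force: [-1.4, -0.2, 7.5]
grip_width: -0.0001
```

```bash
python3 fs.py
```

```text
19.0667 [ 0.4422  0.5548 -0.7128  2.2576  1.8809  0.367  -0.2316] F [ 2.5103 -0.0667  7.2422] M [-0.1167 -0.2659  0.0122] -5.438293602209796e-05
tcp face [ 3.0769 -0.4296 48.031 ] rot face [-0.0004 -0.0028  1.5683]
```

Emit:
carry_out:
  targets:
    - [0,0,0.8,0,0,0,255]
    - [0,0,0.8,0,0,0,255]
    - [0,0,0,0,0,0,255]

```text
clock: 19.32
position: [0.5689, 0.0061, 0.1173]
tool_rot: [3.139, 0.529, -3.049]
force: [0.5, -0.6, 13.3]
grip_width: 0.0001
```

```bash
python3 fs.py
```

```text
19.3167 [ 0.4427  0.559  -0.7144  2.2555  1.8861  0.3705 -0.2348] F [ 7.0528 -0.6207 11.2324] M [-0.0863 -1.0286 -0.0099] 0.00010676290639314671
tcp face [ 3.9216 -0.4134 46.5875] rot face [-0.0016 -0.0037  1.5685]
```

Emit:
carry_out:
  targets:
    - [0,0,0.5,0,0,0,255]
    - [0,0,0.5,0,0,0,255]
    - [0,0,0,0,0,0,255]

```text
clock: 19.57
position: [0.5698, 0.0062, 0.1168]
tool_rot: [3.139, 0.53, -3.049]
force: [1.0, -1.7, 17.3]
grip_width: -0.0
```

```bash
python3 fs.py
```

```text
19.5667 [ 0.4429  0.5616 -0.7153  2.2543  1.8892  0.3726 -0.2366] F [ 9.3674 -1.8055 14.5855] M [-0.0887 -1.5755  0.015 ] -1.148740699161253e-06
tcp face [ 4.4698 -0.4103 45.7219] rot face [-0.0024 -0.0043  1.5687]
```

Emit:
carry_out:
  targets:
    - [-0.6,0,0.3,0,0,0,255]
    - [-0.6,0,0.3,0,0,0,255]
    - [0,0,0,0,0,0,255]

```text
clock: 19.82
position: [0.57, 0.0062, 0.1167]
tool_rot: [3.139, 0.528, -3.049]
force: [-14.9, -3.1, 30.1]
grip_width: -0.0002
```

```bash
python3 fs.py
```

```text
19.8167 [ 0.4407  0.5611 -0.7126  2.253   1.8844  0.3708 -0.2322] F [ 2.0102 -1.6985 33.6487] M [-0.2779 -0.007   0.0036] -0.00019282020918275558
tcp face [ 4.62   -0.4051 45.5489] rot face [-0.0015 -0.0032  1.5689]
```

Emit:
carry_out:
  targets:
    - [-0.4,0,0.4,0,0,0,255]
    - [0,0,0.4,0,0,0,255]
    - [0,0,0,0,0,0,255]

```text
clock: 20.07
position: [0.5701, 0.0063, 0.1165]
tool_rot: [3.14, 0.528, -3.048]
force: [-31.3, -6.3, 53.0]
grip_width: 0.0002
```

```bash
python3 fs.py
```

```text
20.0667 [ 0.4403  0.5617 -0.7127  2.2528  1.8848  0.3716 -0.2322] F [-0.8904 -3.2566 61.7606] M [-0.5396  0.8487 -0.0063] 0.00019353096273717397
tcp face [ 4.6557 -0.3372 45.3255] rot face [-0.0017 -0.003   1.5695]
```

Hard contact: flush. That is more force than needed, so I'll ease off to about 20 N.

Emit:
carry_out:
  targets:
    - [0,0,-0.6,0,0,0,255]
    - [0,0,-0.5,0,0,0,255]
    - [0,0,0,0,0,0,255]
    - [0,0,0,0,0,0,255]

```text
clock: 20.4
position: [0.5699, 0.0062, 0.1168]
tool_rot: [3.139, 0.528, -3.049]
force: [-9.9, -2.2, 22.1]
grip_width: -0.0004
```

```bash
python3 fs.py
python3 - <<'E'
from h import *
from workcell import bot
np.set_printoptions(precision=4,suppress=True)
s,T=now();f=bot.grab_frame("wrist");g=bot.grab_frame("side")
for n,W in(("wrist",pts(f,T@f["T_tool_cam"])),("side",pts(g))):
    L=(W-FACE[:3,3])@FACE[:3,:3];m=(np.abs(L[...,0])<.06)&(np.abs(L[...,1])<.085)&(np.abs(L[...,1])>.037)&(np.abs(L[...,2]-.008)<.012)
    A=np.c_[L[m][:,:2],np.ones(m.sum())];k=np.linalg.lstsq(A,L[m][:,2],rcond=None)[0];r=np.abs(A@k-L[m][:,2])<.003;print(n,r.sum(),"slope x,y,z0",np.linalg.lstsq(A[r],L[m][r,2],rcond=None)[0])
    m=(L[...,0]>.06)&(np.abs(L[...,1])<.04)&(L[...,2]>.052)&(L[...,2]<.066)
    if m.sum()>20:print("head",cv2.minAreaRect(L[m][:,:2].astype(np.float32)*1000))
a=cv2.resize(f["color"][:,:,::-1],(400,300));b=cv2.resize(g["color"][:,:,::-1],(400,300));c=cv2.resize(bot.grab_frame("scene")["color"][:,:,::-1],(400,300));d=cv2.resize(g["color"][150:300,230:430,::-1],(400,300))
cv2.imwrite("pics/fin.png",np.vstack([np.hstack([a,b]),np.hstack([c,d])]))
E
```

```text
20.4 [ 0.4397  0.5604 -0.711   2.2525  1.8816  0.3691 -0.23  ] F [ 2.3706 -1.2657 24.182 ] M [-0.1694  0.174  -0.0326] -0.00044743902556174553
tcp face [ 4.622  -0.4037 45.6134] rot face [-0.0007 -0.0028  1.5686]
wrist 34683 slope x,y,z0 [-0.0002  0.0001  0.0076]
side 627 slope x,y,z0 [-0.0022 -0.0002  0.0057]
head ((98.88285827636719, -3.8231701850891113), (15.065218925476074, 36.14267349243164), 88.6842041015625)
```

View pics/fin.png

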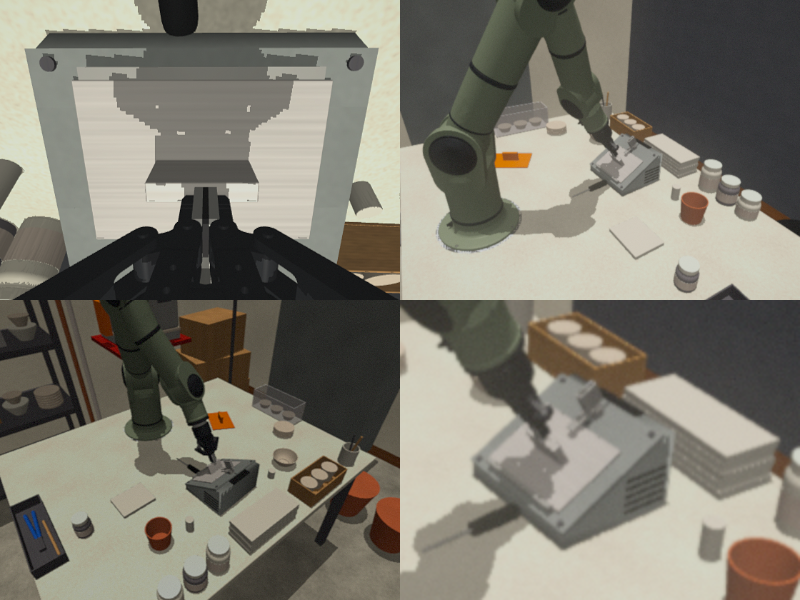

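The panel is flush (slope -0.0002 from the wrist camera) and stands on the ledge, with the fastener aligned. The fingers are holding it at about 24 N and the other things have not moved. Handing in.

```bash
python3 -c "
from workcell import bot
print(bot.job_done())"
```

```text
the job is handed in; nothing more can be done
None
```

The job is handed in: the panel is on the box, the fastener is turned, and the arm is still holding the panel flush. It took about 20.5 s of the 72 s allowed.

- **Placing:** I set the panel on the ledge and let go. It leaned at a 0.053 rad tilt and was centred within about 0.5 mm. I read its lower edge at about -65 mm (-64.4 and -67.0 mm at its two corners).
- **Fastener:** I turned it from about 0.14 rad. With the gripper clear, its head measured within 0.1° of the marks, with the tab pointing straight down over the panel.
- **Pressing:** Closed fingers press on the handle's top with about 24 N. The wrist camera shows the panel parallel to the face (slope -0.0002).

**Checks that disagreed or stood out:**
- **Press force:** it peaked at about 62 N at the fingertips when the panel reached the frame, and I eased it off. That is over 40 N, though the limit as worded covers the arm and the gripper's body, not the fingers.
- **Side camera:** the coarser side view gave a slope of -0.0022 and a head angle about 1.3° off. I trusted the closer wrist view for both.
- **Head after pressing:** I did not re-measure its angle up close once the panel was pressed.
- **Other items:** in the last pictures, nothing else on the table appears to have moved.

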